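Lock the vacuum regulator at its mark

ROBOT

A 7-joint arm with a two-finger parallel gripper is mounted at the origin on a cart in front of the work surface, level with it; the furniture and walls round the work are solid. World frame = base frame: x ahead of the robot, y to its left, z up, the work surface at z = 0. Lengths are in m, angles in rad, forces in N, time in s.
With the tool pointing down it reaches from about 0.425 to 0.925 m from the base axis. Payload 6.8 kg.
Tool frame: the origin (TCP) lies at the very end of the fingers, on their centre line; the grasp point (between the pads) lies 19 mm behind it; z points along the fingers, y is the direction in which the jaws open and shut (so a half turn about z gives the same grasp; the last joint's range is limited). The gripper opens to 85 mm and grips with 20 to 120 N. Pads are 22 mm wide; open, the fingers measure 114 mm over their backs; the gripper's body (76 mm by 85 mm) begins 54 mm behind the grasp point. The pads swing forward as they close: fully open they stand 13 mm farther back than shut.
Start: joints at [-1.281, 0.477, 0.022, 1.555, -0.011, 1.109, -0.083], TCP at [0.261, 0.622, 0.231] pointing down, gripper open.
Joint ranges: [-2.96, 2.96], [-0.34, 2.1], [-1.41, 1.46], [0.24, 2.44], [-1.37, 4.51], [0.17, 1.92], [-2.96, 2.96]. Speed limits (rad/s): [2.39, 2.39, 3.14, 3.14, 3.14, 3.14, 3.14].

INTERFACE

Orientations are given as a rotation vector (axis times angle).
In Python, from bench import monitor, viewer, job gives the robot as it stands. The module is installed in compiled form; this text tells all that it offers.
- The arm moves only by the tool drive_tool, never from a script. Its argument "commands" is a list of rows, each an object with "linear": the shift along the tool's x, y, z in m, a list of three; "dr": the turn, a rotation vector about the tool's x, y, z in degrees, a list of three; "jaw": the closure, from 0 (fully open) to 1 (shut). A call has 1 to 8 rows; each row shifts and turns the pose as measured when the row begins, along the tool's axes as they then stand; what a row does not reach is not made up. A row lasts 1/8 s, in which the tool goes at most 62.5 mm and 10.7 degrees, less where a joint would pass 70% of its speed; a pose out of reach is approached as far as the arm can. A call is refused whole if a number of a shift passes 0.0625 or a number of a turn 10.7, either way. A call with a gripper value outside its range is refused whole. The fingers move at their own pace and stop on an object; "force" is the grip in N (left out, the last holds). Time passes only in rows, so rows that do not move let the fingers close. It gives the time, the measured TCP pose, the force and the opening at its end, in the units of the state.
- monitor.get_obs(): the state, without advancing time (a new reading comes with each control period).
- viewer.grab_frame(name): name is "side" or "top" or "wrist"; returns the picture (420x560x3 uint8, red, green, blue); there is no depth.
- viewer.calibration(name): a dict with "K" (3x3 intrinsics, pixels), "R" (3x3) and "t" (3): a world point X has camera coordinates R X + t. Camera axes: x right, y down, z forward; pixel columns grow to the right and rows downward; lengths in m; the calibration is good to about 2 mm. The wrist camera is an equidistant fisheye: a pixel r from the principal point sees the ray r / f radians off the axis. A picture is of the moment at which its call begins: read the wrist's pose just before it. calibration takes no time and is no camera call; for the wrist camera it gives the pose at the moment of the call.
- job.hand_in(): hands the job in, once; it reports no verdict.
The state is a dict: "clock": time; "joints": joint angles; "qvel": joint speeds; "tau": joint torques, N m; "tcp_pos": TCP position; "orientation": TCP orientation; "contact_force": force on the tool from outside, world axes, zero at the start; "moment": the same for the moment, N m; "grip_width": finger opening in m.
Only numpy, scipy, OpenCV 4.12 (cv2) and the standard library are available. Lean on these libraries where they do the work, as an engineer would, in place of code of your own. Each camera call takes 0.05 s, during which the arm holds its last target.

TASK

The regulator on the little control console is to be locked at its set mark. First take the bottle that stands on the console's front ledge in the way of the bolt and stand it upright on the bare bench; then turn the regulator knob clockwise until its pointer line meets the long mark, with the flat of its collar along the bolt; then slide the bolt along its track, past the flat, until it is fully home in its keeper. Do not tip the bottle over, and leave the other things on and around the console and on the bench where they are.

Things in the scene. Friction and masses are not known exactly. Their poses are not given: they have to be found in the camera images.
- console: Grey console fixed to the bench, 220 wide (y) x 193 deep (x) x 100 high, placed and turned anew each time. Origin at bench height; x to its back, y to its left. Ledge 25 high: x -95..-45 mm. Behind it a flat face rises at 35 degrees from (x -45, z 25) to (x 61, z 100), facing the robot and up (normal -0.574, 0, 0.819). Level top, z 100, x 61..98. Gauge 13 high at x 23, y -45.
- knob_grip (a point): Middle of the regulator's grip, on its axis, 28 mm out from the face; in console axes (-28, 46, 71) mm. z out of the face. Black bar 46 x 16 mm, from 14 to 40 mm out, white pointer line on one half; at joint value 2.2 the bar points straight up the slope. Under it, 4 to 15 mm out, a steel collar, radius 26, with a flat 17 mm from the axis on the side opposite the pointer.
- regulator (a joint): Knob angle in rad, 0 to 3.2, growing clockwise seen facing the knob. At 2.2 the pointer meets the long thick mark at the dial's top and the collar's flat lies along the bolt. Starts at 0.2 to 1.5. Stays where left (friction 0.1 N m). The bolt passes the collar freely only within about 0.1 rad of 2.2 (forced, it drags the knob round but short of the mark), then keeps the knob from turning.
- bolt_grip (a point): In the bolt's handle, on its axis: dark steel button square to the face, 18 mm wide from 31 to 42 mm out from the face (this point 33 out), 14 wide below, down to the carriage (15 x 26 mm) whose top is 16 out. Point is 16 mm up the slope from the ledge. x up the slope, y the way home (console +y), z out of the face. A 10 mm rod runs from the carriage to the left.
- bolt (a joint): Travel of the bolt, 0 (drawn back, to the console's right) to 0.072 m (fully home against its stop, rod through the keeper), growing to the console's left (+y). Starts at 0 to 0.010. Friction about 2 N; stays where left.
- keeper (a point): Centre of the keeper, a small steel staple on the face to the left of the knob (its top 17 mm out from the face); the bolt's rod ends in it. A like guide staple stands on the knob's right side, 36 mm from its axis. Farther left on the bench lies a flat black case with a board, about 75 mm high, its near corner at x 0.41, y 0.23 m.
- bottle_mid (a point): Centre, half-way up, of the brown bottle with a wide blue-green cap that stands on the ledge in the path of the bolt's handle: body 39 mm wide up to 58 mm above its foot, cap 31 mm wide from 58 to 88 mm. This point is 44 mm above its foot. z up. 30 to 65 g.
- open_bench (a point): Middle of an open stretch of bench top right of the console (x 0.39 to 0.45 m, y -0.41 to -0.17 m), with room for the bottle between the cup and the tall bottle that stand there. A corner of the big plate's frame, 22 mm high, points at it from behind, at x 0.467, y -0.294 m.
- cup_mid (a point): Bystander: clear plastic cup on the bench, 54 mm wide, 66 high; centre, half-way up. Leave it.
- tall_bottle_mid (a point): Bystander: tall brown bottle, black cap, on the bench, 43 mm wide, 113 high; centre, half-way up. Leave it.
- tin_mid (a point): Bystander: low round tin, 61 mm wide, 40 high, on the bench close to the right side of the console; centre, half-way up. Leave it.
- pot_mid (a point): Bystander: small white lidded pot, 40 mm wide, 22 high, at the left end of the ledge below the keeper; centre, half-way up. Leave it.
- loupe_mid (a point): Bystander: folding loupe, 34 x 46 x 13 mm, lying on the console's top; centre. Leave it.
There are look-alikes about, which are no part of the job. What is shaped like the part that bears bottle_mid but red is not meant.

How it is judged:
On the way, in this order (a step that is already met when the one before it is completed fails the run):
1. the bottle stands upright on the bench, off the ledge (height (world z) of bottle_mid between 0.034 and 0.054 m and angle between bottle_mid's own z axis and vertical below 0.12 rad), for 0.2 s.
2. the knob is set to the long mark while the bolt is still drawn back (all of step 1 and value of joint regulator between 2.09 and 2.31 rad and value of joint bolt below 0.025 m), for 0.2 s.
3. the bolt is fully home in its keeper, past the set knob (all of step 1 and value of joint regulator between 2.09 and 2.31 rad and value of joint bolt above 0.068 m), for 0.2 s.
At the end, for the whole second after the job is handed in: The bottle stands upright (within 0.12 rad) on the bench top; the knob stands at the long mark (2.2 rad within 0.11); the bolt is fully home, at rest (within 4 mm of the end of its 72 mm travel) (all of step 3 and velocity of joint bolt below 0.01 m/s); the robot touches nothing.
It fails at once if the bottle is tipped over (more than 0.7 rad) (angle between bottle_mid's own z axis and vertical above 0.7 rad).
It fails at once if another thing on or around the console or bench is moved more than 30 mm (distance of any of pot_mid, loupe_mid, tin_mid, cup_mid, tall_bottle_mid from where it was at the start of the episode above 0.03 m).
It also fails if it takes over 67 s, if anything falls off the work surface, if the arm or the gripper's body presses on something with over 40 N, if the wrist force passes 120 N, or if a joint passes its speed limit or range.

## Working session

There is one attempt and no reset: what is moved stays moved. The work goes in short steps, Python scripts to look and compute and a tool call to move; the robot and the scene stay as the last step left them, time stands still between calls to the robot, and variables do not carry over. Pictures are saved under pics/ and viewed, and the job is handed in when it is done.

Besides the shell and the picture viewer there is one more tool, called after "Emit:" as name(argument=value, ...) on one line, values as JSON. drive_tool: Moves the arm, as the interface text tells. Its arguments: {"type":"object","properties":{"commands":{"type":"array"},"force":{"type":"number"}},"required":["commands"]}

```bash
mkdir -p pics; ls
cat > h.py <<'E'
import numpy as np, cv2
from bench import monitor, viewer, job
from scipy.spatial.transform import Rotation as Ro
def snap(n,f):
    im=viewer.grab_frame(n); cv2.imwrite(f'pics/{f}.png',im[:,:,::-1]); return im
E
python3 - <<'E'
from h import *
np.set_printoptions(precision=4,suppress=True)
for n in ['side','top','wrist']:
    c=viewer.calibration(n); print(n,c['K'],c['R'],c['t'])
    im=snap(n,n+'0')
print(monitor.get_obs())
E
```

```text
pics
side [[475.014   0.    283.267]
 [  0.    475.014 211.645]
 [  0.      0.      1.   ]] [[-0.9968 -0.0772  0.0185]
 [-0.0635  0.6345 -0.7703]
 [ 0.0477 -0.7691 -0.6374]] [0.6119 0.1352 1.1816]
top [[464.4422   0.     276.5766]
 [  0.     464.4422 211.1358]
 [  0.       0.       1.    ]] [[ 0.0011 -0.9997 -0.0259]
 [-0.9882  0.0029 -0.153 ]
 [ 0.153   0.0258 -0.9879]] [-0.0275  0.608   1.1549]
wrist [[325.1923   0.     278.8956]
 [  0.     325.1923 207.35  ]
 [  0.       0.       1.    ]] [[ 0.3878  0.9217 -0.0023]
 [ 0.886  -0.3721  0.2766]
 [ 0.2541 -0.1093 -0.961 ]] [-0.6744 -0.0358  0.3782]
{'clock': 0.15, 'joints': array([-1.2811,  0.4776,  0.0223,  1.5562, -0.0115,  1.1093, -0.0831]), 'qvel': array([-0.0006, -0.0012, -0.0025, -0.005 , -0.0005, -0.0003,  0.0001]), 'tau': array([  0.002 , -59.6925,   1.61  , -28.1491,   0.0126,   0.0065,
         0.    ]), 'tcp_pos': array([0.2613, 0.6219, 0.2306]), 'orientation': array([-0.6206, -3.0795,  0.0022]), 'contact_force': array([-0.169 , -0.3668, -0.1604]), 'moment': array([-0.0027,  0.055 ,  0.0366]), 'grip_width': 0.08511286813928548}
```

View pics/side0.png

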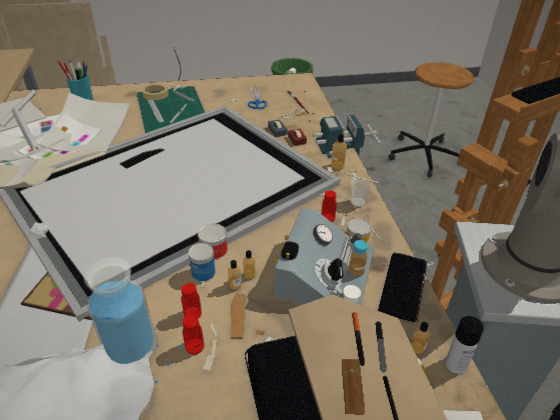

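View pics/top0.png

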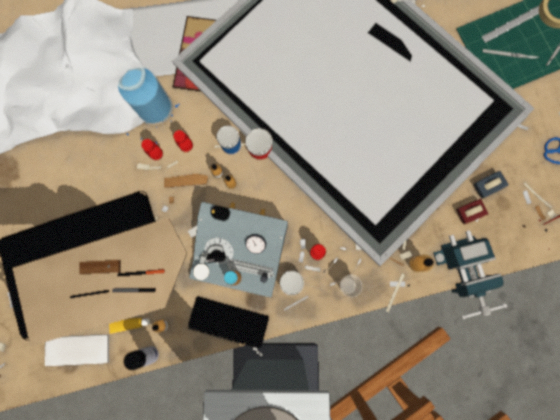

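View pics/wrist0.png

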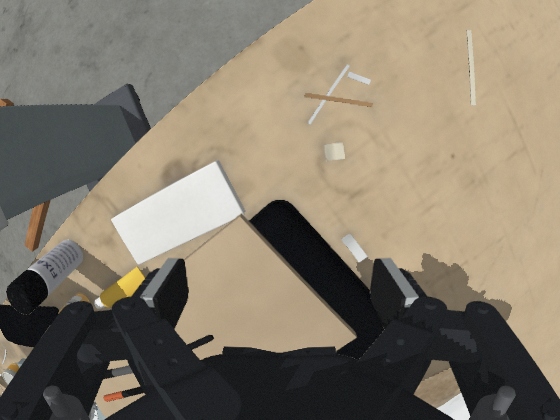

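Run:
```python
import cv2
t=cv2.imread('pics/top0.png')[190:310,170:310]; cv2.imwrite('pics/top0c.png',cv2.resize(t,None,fx=5,fy=5,interpolation=cv2.INTER_CUBIC))
t=cv2.imread('pics/side0.png')[180:320,260:400]; cv2.imwrite('pics/side0c.png',cv2.resize(t,None,fx=4.2,fy=4.2,interpolation=cv2.INTER_CUBIC))
```

```text
(no output)
```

View pics/top0c.png

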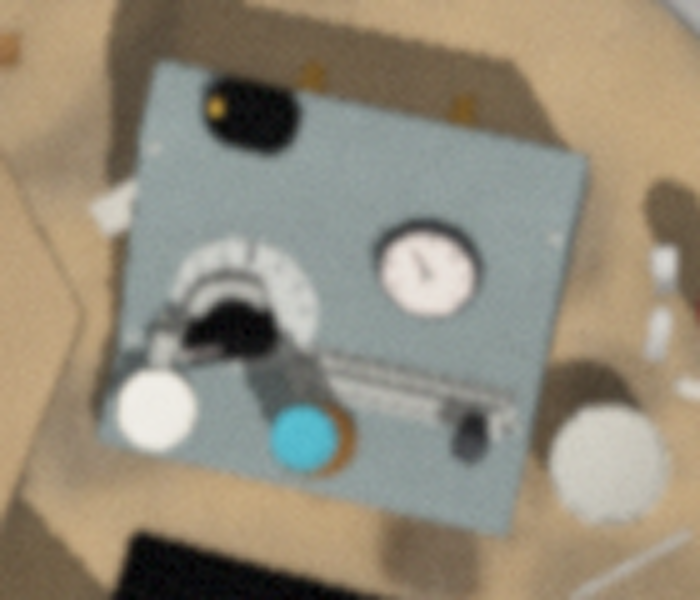

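View pics/side0c.png

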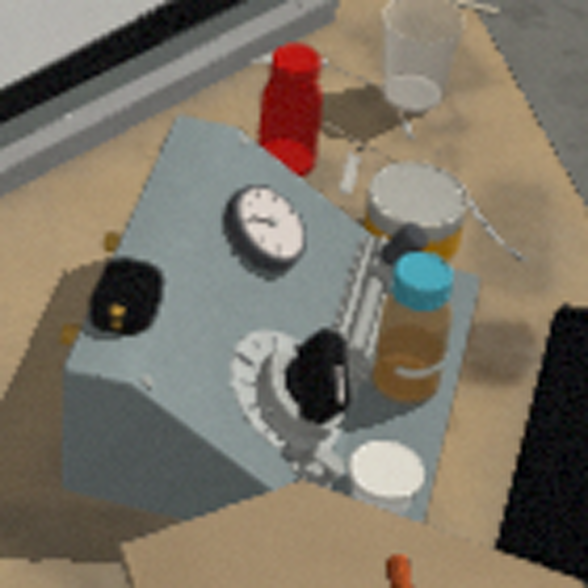

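```bash
cat >> h.py <<'E'
def ray(n,u,v):
    c=viewer.calibration(n);d=np.linalg.inv(c['K'])@[u,v,1]
    return -c['R'].T@c['t'], c['R'].T@d
def onz(n,u,v,z):
    o,d=ray(n,u,v); return o+d*(z-o[2])/d[2]
def proj(n,X):
    c=viewer.calibration(n); p=c['R']@np.asarray(X)+c['t']
    if n=='wrist':
        th=np.arctan2(np.hypot(p[0],p[1]),p[2]); h=np.hypot(p[0],p[1]); f=c['K'][0,0]
        return np.array([c['K'][0,2]+f*th*p[0]/h, c['K'][1,2]+f*th*p[1]/h])
    q=c['K']@p; return q[:2]/q[2]
E
cat > fit.py <<'E'
from h import *
from scipy.optimize import least_squares
np.set_printoptions(precision=4,suppress=True)
C={'top':[((155/5+170,62/5+190),(.098,.110,.1)),((588/5+170,155/5+190),(.098,-.110,.1)),((508/5+170,535/5+190),(-.095,-.110,.025)),((100/5+170,437/5+190),(-.095,.11,.025))],
'side':[((68/4.2+260,372/4.2+180),(.098,.11,.1)),((180/4.2+260,116/4.2+180),(.098,-.11,.1)),((479/4.2+260,275/4.2+180),(-.095,-.11,.025))]}
def T(p,X):
    c,s=np.cos(p[2]),np.sin(p[2]); return np.array([p[0]+c*X[0]-s*X[1],p[1]+s*X[0]+c*X[1],X[2]])
def res(p,ns):
    return np.concatenate([proj(n,T(p,X))-px for n in ns for px,X in C[n]])
for ns in (['top'],['side'],['top','side']):
    r=least_squares(res,[.45,.06,-.2],args=(ns,)); print(ns,r.x,np.degrees(r.x[2]),r.fun)
p=r.x; print('knobgrip',T(p,(-.028,.046,.071)))
for n,(u,v) in [('cap',(304/5+170,437/5+190))]: print(n,onz('top',u,v,.113))
print('tin',onz('top',608/5+170,462/5+190,.04),'cup',onz('top',348.5,283,.066),'tall',onz('top',424,263,.113))
E
python3 fit.py
```

```text
['top'] [ 0.5046  0.0713 -0.2179] -12.485430507407493 [ 0.4914 -0.7414  0.2864 -0.5991  0.235   0.2932 -1.0586  1.0533]
['side'] [ 0.4999  0.0767 -0.2112] -12.098718826520974 [-0.215   0.1626 -0.7854 -0.3019  1.047  -0.1182]
['top', 'side'] [ 0.5025  0.0729 -0.2165] -12.406309300084558 [-0.2396  0.1522 -0.4039  0.1897 -0.3303  1.0908 -1.6651  1.954  -1.4749
 -1.4375 -1.4948 -1.4057  0.0794 -1.0501]
knobgrip [0.4851 0.1239 0.071 ]
cap [0.4374 0.0797 0.113 ]
tin [ 0.4258 -0.0662  0.04  ] cup [ 0.4245 -0.2068  0.066 ] tall [ 0.4717 -0.381   0.113 ]
```

```bash
cat >> h.py <<'E'
from scipy.linalg import logm, expm
P=[0.5025,0.0729,-0.2165]
SL=np.array([[.819,0,-.574],[0,1,0],[.574,0,.819]]) # columns: upslope,y,normal (console)
def Rz(a): return Ro.from_euler('z',a).as_matrix()
def c2w(X,p=P): return Rz(p[2])@np.asarray(X)+[p[0],p[1],0]
def face(s,y,n,p=P): # s up slope from ledge edge, y, out of face -> world
    return c2w(np.array([-.045,0,.025])+SL@np.array([s,y,n]),p)
def cur():
    o=monitor.get_obs(); T=np.eye(4); T[:3,:3]=Ro.from_rotvec(o['orientation']).as_matrix(); T[:3,3]=o['tcp_pos']; return T,o
def plan(pos,R,N):
    T,o=cur(); G=np.eye(4); G[:3,:3]=R; G[:3,3]=pos
    rel=np.linalg.inv(T)@G
    S=expm(np.real(logm(rel))/N)
    print('rel lin',rel[:3,3].round(4),'dr',np.degrees(Ro.from_matrix(rel[:3,:3]).as_rotvec()).round(2))
    print('row lin',S[:3,3].round(4),'dr',np.degrees(Ro.from_matrix(S[:3,:3]).as_rotvec()).round(2),'x',N)
    print('joints',o['joints'].round(3),'clk',round(o['clock'],2),'f',o['contact_force'].round(1),'w',round(o['grip_width'],4))
# tool frame columns for tool down, tool x=console y, tool y=console x
def Rdown(p=P): return Rz(p[2])@np.array([[0,1,0],[1,0,0],[0,0,-1.]])
# tilted onto face, turned by a about tool z
def Rface(a=0,tilt=35,p=P):
    return Rdown(p)@Ro.from_rotvec([np.radians(-tilt),0,0]).as_matrix()@Ro.from_rotvec([0,0,a]).as_matrix()
np.set_printoptions(precision=4,suppress=True)
E
python3 - <<'E'
from h import *
plan([.437,.080,.22],Rdown(),16)
print(Rface()[:,2], Rz(P[2])@[.574,0,-.819])
E
```

```text
rel lin [-0.3719 -0.4315  0.0112] dr [-0.06  0.06 79.62]
row lin [-0.0378 -0.008   0.0007] dr [-0.    0.    4.98] x 16
joints [-1.281  0.478  0.022  1.556 -0.012  1.109 -0.083] clk 0.15 f [-0.2 -0.4 -0.2] w 0.0851
[ 0.5602 -0.1232 -0.8192] [ 0.5606 -0.1233 -0.819 ]
```

Emit:
drive_tool(commands=[{"linear":[-0.038,-0.008,0.0],"dr":[0,0,5],"jaw":0},{"linear":[-0.038,-0.008,0.0],"dr":[0,0,5],"jaw":0},{"linear":[-0.038,-0.008,0.0],"dr":[0,0,5],"jaw":0},{"linear":[-0.038,-0.008,0.0],"dr":[0,0,5],"jaw":0},{"linear":[-0.038,-0.008,0.0],"dr":[0,0,5],"jaw":0},{"linear":[-0.038,-0.008,0.0],"dr":[0,0,5],"jaw":0},{"linear":[-0.038,-0.008,0.0],"dr":[0,0,5],"jaw":0},{"linear":[-0.038,-0.008,0.0],"dr":[0,0,5],"jaw":0}])

```text
clock: 1.15
tcp_pos: [0.4552, 0.362, 0.2298]
orientation: [1.697, 2.642, -0.005]
contact_force: [0.4, -0.1, 1.4]
grip_width: 0.0853
```

Run:
```python
from h import *
plan([.437,.080,.22],Rdown(),8)
```

```text
rel lin [-0.2488 -0.1338  0.0107] dr [-0.06  0.18 36.99]
row lin [-0.0351 -0.0075  0.0013] dr [-0.01  0.02  4.62] x 8
joints [-0.986  0.33   0.259  1.799 -0.095  1.027 -0.261] clk 1.15 f [ 0.4 -0.1  1.4] w 0.0853
```

Emit:
drive_tool(commands=[{"linear":[-0.035,-0.0075,0.001],"dr":[0,0,4.6],"jaw":0},{"linear":[-0.035,-0.0075,0.001],"dr":[0,0,4.6],"jaw":0},{"linear":[-0.035,-0.0075,0.001],"dr":[0,0,4.6],"jaw":0},{"linear":[-0.035,-0.0075,0.001],"dr":[0,0,4.6],"jaw":0},{"linear":[-0.035,-0.0075,0.001],"dr":[0,0,4.6],"jaw":0},{"linear":[-0.035,-0.0075,0.001],"dr":[0,0,4.6],"jaw":0},{"linear":[-0.035,-0.0075,0.001],"dr":[0,0,4.6],"jaw":0.4},{"linear":[-0.035,-0.0075,0.001],"dr":[0,0,4.6],"jaw":0.4}])

```text
clock: 2.15
tcp_pos: [0.4304, 0.0603, 0.2226]
orientation: [-2.497, -1.906, 0.0]
contact_force: [-0.7, 0.7, -0.9]
grip_width: 0.052
```

Run:
```python
from h import *
plan([.437,.080,.20],Rdown(),3)
snap('wrist','w1'); snap('side','s1')
```

```text
rel lin [0.0208 0.0012 0.0226] dr [-0.02 -0.   -2.88]
row lin [0.0069 0.0005 0.0075] dr [-0.01 -0.   -0.96] x 3
joints [-0.763  0.076  0.513  2.137 -0.046  0.94  -0.491] clk 2.15 f [-0.7  0.7 -0.9] w 0.052
```

View pics/w1.png

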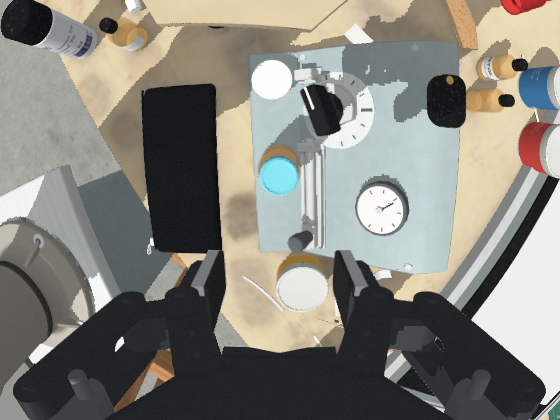

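View pics/s1.png

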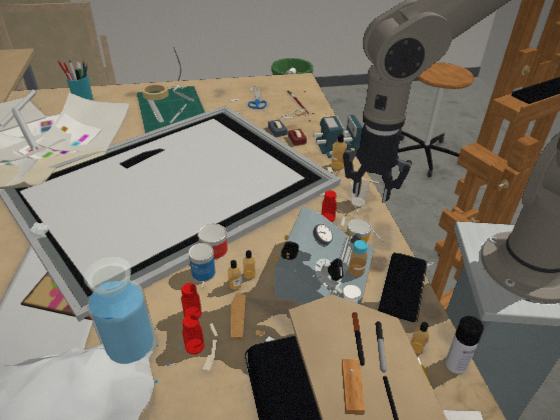

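Run:
```python
import cv2
t=cv2.imread('pics/w1.png')[25:285,230:480]; cv2.imwrite('pics/w1c.png',cv2.resize(t,None,fx=2.3,fy=2.3,interpolation=cv2.INTER_CUBIC))
```

```text
(no output)
```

View pics/w1c.png

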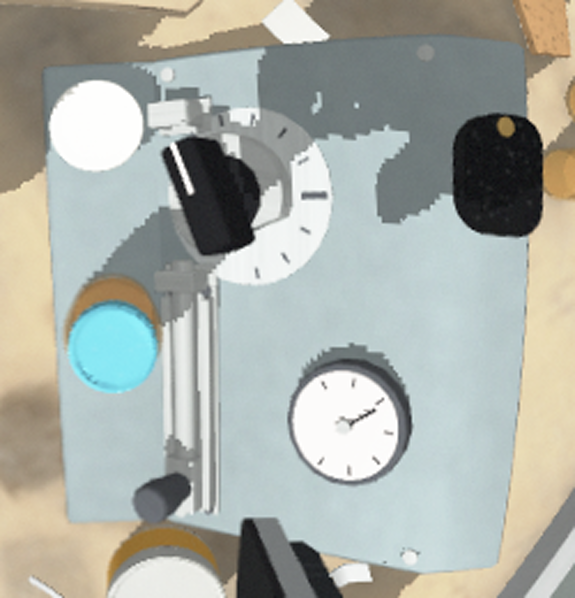

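```bash
cat >> h.py <<'E'
def wray(u,v,c=None):
    c=c or viewer.calibration('wrist'); K=c['K']; d=np.array([u-K[0,2],v-K[1,2]])/K[0,0]; th=np.linalg.norm(d)
    v=np.array([*(d/th*np.sin(th)),np.cos(th)]); return -c['R'].T@c['t'], c['R'].T@v
def wonz(u,v,z,c=None):
    o,d=wray(u,v,c); return o+d*(z-o[2])/d[2]
E
python3 - <<'E'
from h import *
from scipy.optimize import least_squares
C=[((43,68),(-.095,.11,.025)),((525,42),(.098,.11,.1)),((70,522),(-.095,-.11,.025)),((497,574),(.098,-.11,.1))]
C=[((a/2.3+230,b/2.3+25),X) for (a,b),X in C]
f=lambda p: np.concatenate([wonz(*px,X[2])-c2w(X,p) for px,X in C])
r=least_squares(f,P); print(r.x,(r.fun*1000).reshape(-1,3).round(1))
p=r.x
def px(a,b): return a/2.3+230,b/2.3+25
print('cap',wonz(*px(113,346),.113))
print('knob top',wonz(*px(208,195),.081), 'pred',face(.0404,.046,.040,p))
print('handle top',wonz(*px(152,503),.025+.574*.016+.819*.042))
for b in (0,.01): print(face(.016,-.08+b,.042,p))
E
```

```text
[ 0.5021  0.07   -0.229 ] [[ 0.7 -1.8  0. ]
 [-1.7  0.9 -0. ]
 [ 2.5  1.9  0. ]
 [-1.5 -1.1 -0. ]]
cap [0.4357 0.0812 0.113 ]
knob top [0.4838 0.1219 0.081 ] pred [0.4786 0.1227 0.0809]
handle top [0.4313 0.0035 0.0686]
[0.4294 0.0048 0.0686]
[0.4317 0.0145 0.0686]
```

```bash
sed -i 's/^P=.*/P=[.5022,.071,-.224]/' h.py
python3 - <<'E'
from h import *
plan([.436,.0805,.080],Rdown(),5)
E
```

```text
rel lin [0.0238 0.001  0.1423] dr [-0.12  0.04 -2.66]
row lin [0.0048 0.0003 0.0285] dr [-0.02  0.01 -0.53] x 5
joints [-0.761  0.074  0.516  2.139 -0.045  0.941 -0.49 ] clk 2.25 f [ 0.1 -0.2  0. ] w 0.0509
```

Emit:
drive_tool(commands=[{"linear":[0.012,0.0005,0.015],"dr":[0,0,-1.3],"jaw":0.4},{"linear":[0.012,0.0005,0.015],"dr":[0,0,-1.3],"jaw":0.4},{"linear":[0,0,0.025],"dr":[0,0,0],"jaw":0.4},{"linear":[0,0,0],"dr":[0,0,0],"jaw":0.4}])

```text
clock: 2.75
tcp_pos: [0.4364, 0.0843, 0.1636]
orientation: [-2.45, -1.962, 0.0]
contact_force: [-0.7, -0.7, 0.0]
grip_width: 0.0514
```

Run:
```python
from h import *
plan([.436,.0805,.080],Rdown(),4)
snap('wrist','w2');
```

```text
rel lin [-0.0039  0.0006  0.0836] dr [-0.13 -0.09  0.19]
row lin [-0.001   0.0001  0.0209] dr [-0.03 -0.02  0.05] x 4
joints [-0.756  0.194  0.483  2.178 -0.129  0.797 -0.41 ] clk 2.75 f [-0.7 -0.7  0. ] w 0.0514
```

View pics/w2.png

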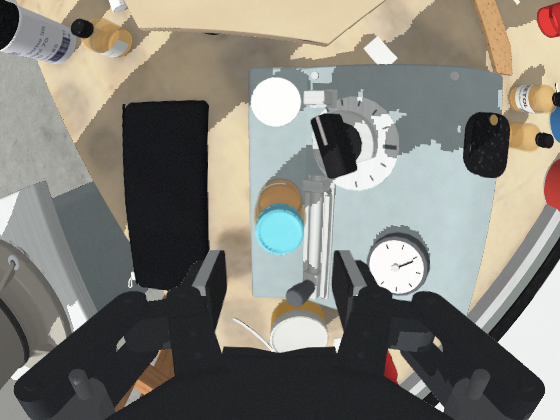

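Emit:
drive_tool(commands=[{"linear":[-0.004,0.0005,0.02],"dr":[0,0,0],"jaw":0.4},{"linear":[0,0,0.021],"dr":[0,0,0],"jaw":0.4},{"linear":[0,0,0.021],"dr":[0,0,0],"jaw":0.4},{"linear":[0,0,0.02],"dr":[0,0,0],"jaw":0.4},{"linear":[0,0,0],"dr":[0,0,0],"jaw":0.4}], force=30)

```text
clock: 3.42
tcp_pos: [0.4416, 0.0846, 0.0838]
orientation: [-2.448, -1.968, -0.016]
contact_force: [0.3, 0.5, 0.6]
grip_width: 0.0513
```

Run:
```python
from h import *
plan([.436,.0805,.080],Rdown(),4)
c=viewer.calibration('wrist')
im=snap('wrist','w3'); snap('side','s3')
```

```text
rel lin [-0.0052 -0.0047  0.0037] dr [ 0.32 -0.48  0.41]
row lin [-0.0013 -0.0012  0.0009] dr [ 0.08 -0.12  0.1 ] x 4
joints [-0.68   0.351  0.422  2.233 -0.262  0.594 -0.28 ] clk 3.42 f [0.3 0.5 0.6] w 0.0513
```

View pics/w3.png

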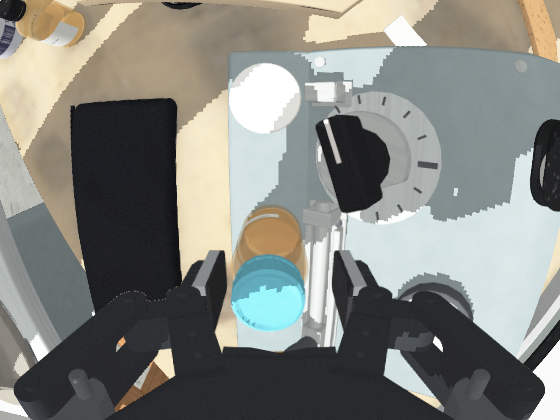

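Emit:
drive_tool(commands=[{"linear":[-0.004,-0.005,0.003],"dr":[0,0,0],"jaw":0.4},{"linear":[0,0,0],"dr":[0,0,0],"jaw":0.4}])

```text
clock: 3.78
tcp_pos: [0.4375, 0.0822, 0.0832]
orientation: [2.448, 1.968, 0.024]
contact_force: [0.3, 0.7, 0.3]
grip_width: 0.0514
```

Run:
```python
from h import *
plan([.436,.0805,.080],Rdown(),4)
```

```text
rel lin [-0.0021 -0.0011  0.0032] dr [ 0.56 -0.67  0.41]
row lin [-0.0005 -0.0003  0.0008] dr [ 0.14 -0.17  0.1 ] x 4
joints [-0.678  0.343  0.422  2.247 -0.264  0.582 -0.276] clk 3.77 f [0.3 0.7 0.3] w 0.0514
```

Good; close on the cap.

Emit:
drive_tool(commands=[{"linear":[-0.002,-0.001,0.002],"dr":[0.5,-0.6,0],"jaw":0.5},{"linear":[0,0,0],"dr":[0,0,0],"jaw":0.8},{"linear":[0,0,0],"dr":[0,0,0],"jaw":1},{"linear":[0,0,0],"dr":[0,0,0],"jaw":1},{"linear":[0,0,0],"dr":[0,0,0],"jaw":1}], force=30)

```text
clock: 4.4
tcp_pos: [0.4364, 0.0807, 0.0825]
orientation: [-2.448, -1.967, -0.003]
contact_force: [-0.3, -0.1, 1.1]
grip_width: 0.0301
```

Emit:
drive_tool(commands=[{"linear":[0,0,-0.015],"dr":[0,0,0],"jaw":1},{"linear":[0,0,-0.025],"dr":[0,0,0],"jaw":1},{"linear":[0,0,-0.025],"dr":[0,0,0],"jaw":1},{"linear":[0,0,-0.025],"dr":[0,0,0],"jaw":1}])

```text
clock: 4.9
tcp_pos: [0.4353, 0.0796, 0.1759]
orientation: [-2.449, -1.966, 0.004]
contact_force: [-0.4, 1.1, 0.1]
grip_width: 0.03
```

Run:
```python
from h import *
plan([.42,-.29,.17],Rdown(),16)
im=snap('wrist','w4'); snap('side','s4')
```

```text
rel lin [-0.3641  0.0651  0.0063] dr [-0.12  0.08  0.34]
row lin [-0.0227  0.0041  0.0004] dr [-0.01  0.01  0.02] x 16
joints [-0.774  0.171  0.507  2.17  -0.112  0.827 -0.415] clk 4.9 f [-0.4  1.1  0.1] w 0.03
```

View pics/w4.png

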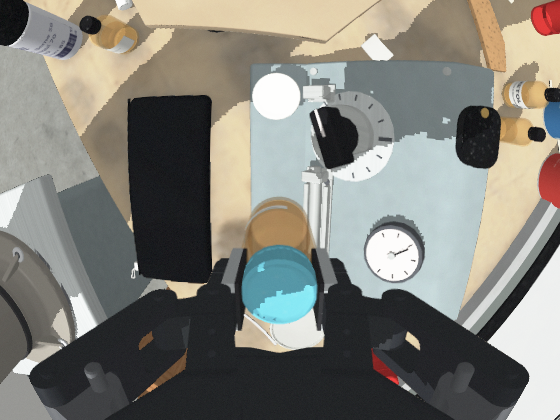

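View pics/s4.png

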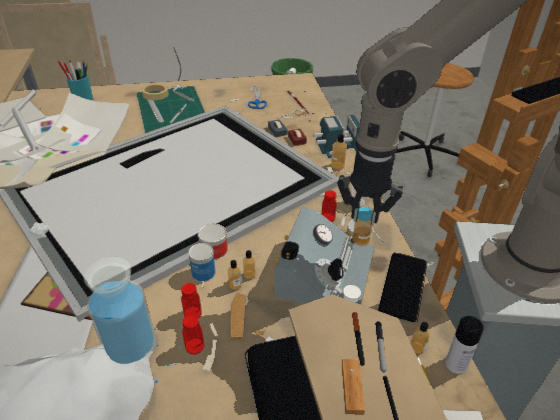

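Run:
```python
import cv2
t=cv2.imread('pics/top0.png')[230:320,300:460]; cv2.imwrite('pics/top0d.png',cv2.resize(t,None,fx=4,fy=4,interpolation=cv2.INTER_CUBIC))
t=cv2.imread('pics/side0.png')[120:260,310:410]; cv2.imwrite('pics/side0d.png',cv2.resize(t,None,fx=4,fy=4,interpolation=cv2.INTER_CUBIC))
```

```text
(no output)
```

View pics/top0d.png

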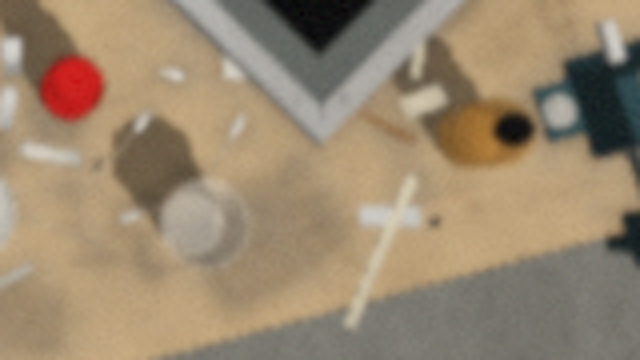

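View pics/side0d.png

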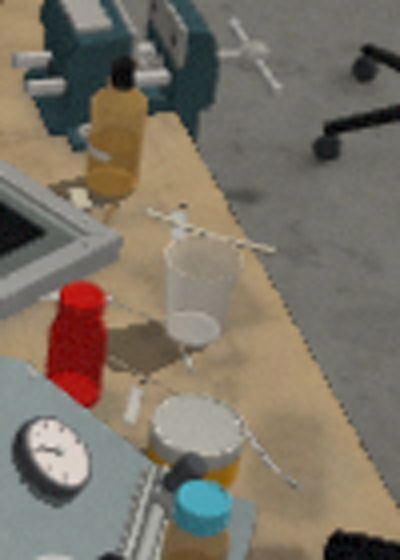

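Run:
```python
from h import *
f=lambda a,b,z: onz('top',a/4+300,b/4+230,z)[:2]
print('cup',f(192,222,0),f(207,220,.066),'tall',f(512,128,.113),f(470,135,.01))
print('stick',f(412,180,0),f(350,325,0),'white',f(362,215,0),f(418,215,0),'corner',f(320,140,.022),'edge',f(320,285,0),f(240,310,0))
print('cand',f(310,215,0), proj('side',[.415,-.285,0]))
```

```text
cup [ 0.418  -0.2137] [ 0.4196 -0.2147] tall [ 0.4741 -0.3905] [ 0.4742 -0.3937]
stick [ 0.4453 -0.3575] [ 0.3524 -0.314 ] white [ 0.4227 -0.3242] [ 0.4227 -0.3605] corner [ 0.4705 -0.2943] edge [ 0.3778 -0.2955] [ 0.3618 -0.2434]
cand [ 0.4226 -0.2905] [356.9014 187.5753]
```

Emit:
drive_tool(commands=[{"linear":[-0.015,0.003,0],"dr":[0,0,0],"jaw":1},{"linear":[-0.03,0.006,0],"dr":[0,0,0],"jaw":1},{"linear":[-0.03,0.006,0],"dr":[0,0,0],"jaw":1},{"linear":[-0.03,0.006,0],"dr":[0,0,0],"jaw":1},{"linear":[-0.03,0.006,0],"dr":[0,0,0],"jaw":1},{"linear":[-0.03,0.006,0],"dr":[0,0,0],"jaw":1},{"linear":[-0.03,0.006,0],"dr":[0,0,0],"jaw":1},{"linear":[-0.03,0.006,0],"dr":[0,0,0],"jaw":1}])

```text
clock: 6.0
tcp_pos: [0.4255, -0.1618, 0.1729]
orientation: [-2.447, -1.964, 0.01]
contact_force: [0.5, -0.7, -0.7]
grip_width: 0.0299
```

Run:
```python
from h import *
plan([.423,-.287,.15],Rdown(),5)
```

```text
rel lin [-0.1227  0.0249  0.0231] dr [-0.4   0.15  0.32]
row lin [-0.0245  0.005   0.0046] dr [-0.08  0.03  0.06] x 5
joints [-0.352  0.218  0.665  2.151 -0.177  0.832  0.203] clk 6.0 f [ 0.5 -0.7 -0.7] w 0.0299
```

Emit:
drive_tool(commands=[{"linear":[-0.027,0.005,0],"dr":[0,0,0],"jaw":1},{"linear":[-0.027,0.005,0],"dr":[0,0,0],"jaw":1},{"linear":[-0.027,0.005,0],"dr":[0,0,0],"jaw":1},{"linear":[-0.022,0.005,0.005],"dr":[0,0,0],"jaw":1},{"linear":[-0.012,0.003,0.01],"dr":[0,0,0],"jaw":1},{"linear":[0,0,0],"dr":[0,0,0],"jaw":1}])

```text
clock: 6.75
tcp_pos: [0.4125, -0.2902, 0.1536]
orientation: [-2.454, -1.946, 0.025]
contact_force: [-0.9, -0.0, -0.1]
grip_width: 0.0304
```

Run:
```python
from h import *
plan([.423,-.287,.0575],Rdown(),5)
im=snap('wrist','w5'); snap('side','s5')
```

```text
rel lin [0.0061 0.0112 0.0959] dr [-1.02  0.35 -0.34]
row lin [0.0012 0.0021 0.0192] dr [-0.2   0.07 -0.07] x 5
joints [-0.067  0.357  0.677  2.058 -0.284  0.836  0.545] clk 6.75 f [-0.9 -0.  -0.1] w 0.0304
```

View pics/w5.png

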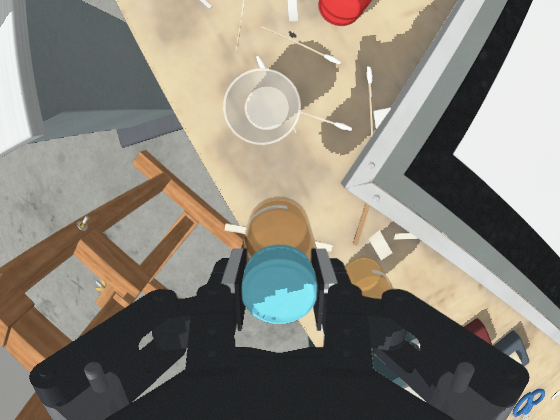

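View pics/s5.png

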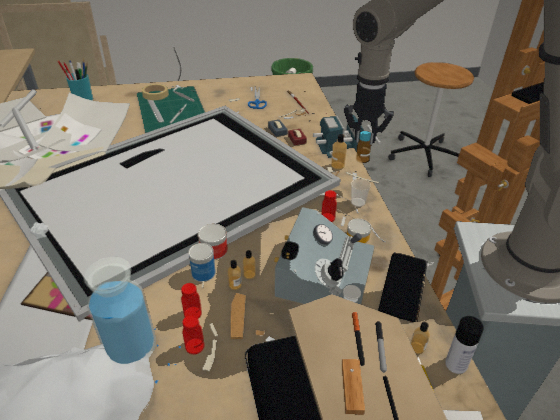

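Run:
```python
from h import *
print(wonz(262,106,.066), wonz(267,107,0))
```

```text
[ 0.4185 -0.2109  0.066 ] [ 0.4186 -0.2102  0.    ]
```

Emit:
drive_tool(commands=[{"linear":[0.003,0.005,0.015],"dr":[-0.5,0,0],"jaw":1},{"linear":[0.002,0.004,0.02],"dr":[-0.5,0,0],"jaw":1},{"linear":[0.001,0.002,0.02],"dr":[0,0,0],"jaw":1},{"linear":[0,0,0.015],"dr":[0,0,0],"jaw":1},{"linear":[0,0,0],"dr":[0,0,0],"jaw":1}])

```text
clock: 7.48
tcp_pos: [0.4267, -0.2829, 0.0836]
orientation: [2.451, 1.957, -0.001]
contact_force: [-0.3, 1.2, -0.5]
grip_width: 0.0301
```

Run:
```python
from h import *
plan([.423,-.287,.0575],Rdown(),2)
```

```text
rel lin [-0.0047 -0.0028  0.0261] dr [0.2  0.21 0.06]
row lin [-0.0024 -0.0014  0.013 ] dr [0.1  0.1  0.03] x 2
joints [-0.     0.472  0.583  2.099 -0.407  0.676  0.631] clk 7.47 f [-0.3  1.2 -0.5] w 0.0301
```

Emit:
drive_tool(commands=[{"linear":[-0.002,-0.002,0.01],"dr":[0,0,0],"jaw":1},{"linear":[-0.002,0,0.008],"dr":[0.1,0.1,0],"jaw":1},{"linear":[0,0,0.005],"dr":[0,0,0],"jaw":1},{"linear":[0,0,0],"dr":[0,0,0],"jaw":1}])

```text
clock: 7.98
tcp_pos: [0.4244, -0.2872, 0.0604]
orientation: [2.452, 1.958, 0.001]
contact_force: [-0.2, -0.1, 0.6]
grip_width: 0.0301
```

Run:
```python
from h import *
plan([.423,-.287,.0575],Rdown(),2)
```

```text
rel lin [-0.0001 -0.0014  0.0029] dr [0.22 0.12 0.05]
row lin [-0.     -0.0007  0.0014] dr [0.11 0.06 0.02] x 2
joints [ 0.041  0.511  0.547  2.108 -0.444  0.631  0.672] clk 7.97 f [-0.2 -0.1  0.6] w 0.0301
```

Emit:
drive_tool(commands=[{"linear":[0,0,0.003],"dr":[0,0,0],"jaw":1},{"linear":[0,0,0.001],"dr":[0,0,0],"jaw":1},{"linear":[0,0,0],"dr":[0,0,0],"jaw":1}])

```text
clock: 8.35
tcp_pos: [0.4249, -0.2878, 0.0577]
orientation: [2.452, 1.956, 0.004]
contact_force: [0.5, 0.3, -0.7]
grip_width: 0.0301
```

Emit:
drive_tool(commands=[{"linear":[0,0,0.001],"dr":[0,0,0],"jaw":1},{"linear":[0,0,0],"dr":[0,0,0],"jaw":0.62},{"linear":[0,0,0],"dr":[0,0,0],"jaw":0.58},{"linear":[0,0,0],"dr":[0,0,0],"jaw":0.4},{"linear":[0,0,0],"dr":[0,0,0],"jaw":0.4}])

```text
clock: 8.98
tcp_pos: [0.4255, -0.2881, 0.0574]
orientation: [2.45, 1.956, 0.005]
contact_force: [-0.6, 1.0, -0.2]
grip_width: 0.0512
```

Run:
```python
from h import *
plan([.423,-.287,.0575],Rdown(),2)
im=snap('wrist','w6'); snap('side','s6')
```

```text
rel lin [ 0.0006 -0.0027 -0.0001] dr [0.39 0.08 0.03]
row lin [ 0.0003 -0.0014 -0.0001] dr [0.19 0.04 0.02] x 2
joints [ 0.048  0.516  0.541  2.107 -0.451  0.624  0.679] clk 8.97 f [-0.6  1.  -0.2] w 0.0512
```

View pics/w6.png

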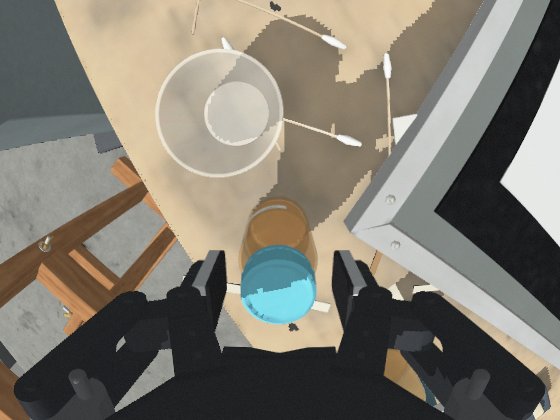

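Cap at (280,286), centred between open pads; bottle upright on the bench. Raise.

Emit:
drive_tool(commands=[{"linear":[0,0,-0.02],"dr":[0,0,0],"jaw":0.4},{"linear":[0,0,-0.03],"dr":[0,0,0],"jaw":0.4},{"linear":[0,0,-0.04],"dr":[0,0,0],"jaw":0.4},{"linear":[0,0,-0.04],"dr":[0,0,0],"jaw":0.4},{"linear":[0.01,0,-0.03],"dr":[0,0,0],"jaw":0.4}])

```text
clock: 9.7
tcp_pos: [0.4246, -0.2776, 0.2194]
orientation: [2.457, 1.957, -0.002]
contact_force: [-0.1, -0.2, 0.7]
grip_width: 0.0511
```

Run:
```python
from h import *
plan(face(.0404,.046,.12),Rface(np.radians(15)),16)
im=snap('wrist','w7'); snap('side','s7')
```

```text
rel lin [ 0.4031 -0.0832  0.0725] dr [-34.79   4.68  14.47]
row lin [ 0.0243 -0.0094  0.0036] dr [-2.17  0.29  0.9 ] x 16
joints [-0.157  0.252  0.729  2.    -0.203  0.961  0.447] clk 9.7 f [-0.1 -0.2  0.7] w 0.0511
```

View pics/s7.png

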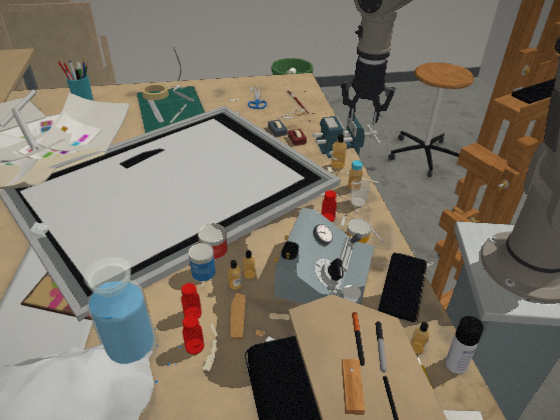

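Run:
```python
from h import *
print(face(.0404,.046,.12))
plan(face(.0404,.046,.13),Rface(np.radians(-20)),14)
```

```text
[0.4336 0.1338 0.1465]
rel lin [ 0.4023 -0.0901  0.0654] dr [-34.39  -6.05 -19.31]
row lin [ 0.0298 -0.0029  0.0017] dr [-2.46 -0.43 -1.38] x 14
joints [-0.158  0.251  0.728  1.998 -0.204  0.96   0.448] clk 9.8 f [ 0.4  0.3 -0.1] w 0.0512
```

Emit:
drive_tool(commands=[{"linear":[0.03,-0.003,0.002],"dr":[-2.5,-0.4,-1.4],"jaw":0.4},{"linear":[0.03,-0.003,0.002],"dr":[-2.5,-0.4,-1.4],"jaw":0.4},{"linear":[0.03,-0.003,0.002],"dr":[-2.5,-0.4,-1.4],"jaw":0.4},{"linear":[0.03,-0.003,0.002],"dr":[-2.5,-0.4,-1.4],"jaw":0.4},{"linear":[0.03,-0.003,0.002],"dr":[-2.5,-0.4,-1.4],"jaw":0.4},{"linear":[0.03,-0.003,0.002],"dr":[-2.5,-0.4,-1.4],"jaw":0.4},{"linear":[0.03,-0.003,0.002],"dr":[-2.5,-0.4,-1.4],"jaw":0.4},{"linear":[0.03,-0.003,0.002],"dr":[-2.5,-0.4,-1.4],"jaw":0.4}])

```text
clock: 10.8
tcp_pos: [0.4369, -0.0326, 0.1878]
orientation: [2.01, 1.967, 0.255]
contact_force: [1.2, 0.3, -0.2]
grip_width: 0.051
```

Run:
```python
from h import *
plan(face(.0404,.046,.12),Rface(np.radians(-20)),7)
```

```text
rel lin [ 0.1693 -0.0179  0.0208] dr [-13.89  -2.69  -7.99]
row lin [ 0.0244 -0.0014  0.0023] dr [-1.98 -0.38 -1.14] x 7
joints [-0.606 -0.056  0.407  2.408  0.407  0.492 -0.55 ] clk 10.8 f [ 1.2  0.3 -0.2] w 0.051
```

Run:
```python
from h import *
print(face(.0404,.046,.075))
plan(face(.0404,.046,.075),Rface(np.radians(-20)),7)
```

```text
[0.4588 0.1281 0.1096]
rel lin [ 0.168  -0.007   0.0645] dr [-13.89  -2.69  -7.99]
row lin [ 0.0242 -0.0005  0.0086] dr [-1.98 -0.38 -1.14] x 7
joints [-0.606 -0.056  0.407  2.408  0.407  0.492 -0.55 ] clk 10.8 f [ 1.2  0.3 -0.2] w 0.051
```

Emit:
drive_tool(commands=[{"linear":[0.027,0.003,0.003],"dr":[-2.3,-0.4,-1.3],"jaw":0.4},{"linear":[0.027,0.003,0.003],"dr":[-2.3,-0.4,-1.3],"jaw":0.4},{"linear":[0.027,0.002,0.005],"dr":[-2.3,-0.4,-1.3],"jaw":0.4},{"linear":[0.027,0.0,0.005],"dr":[-2.3,-0.4,-1.3],"jaw":0.4},{"linear":[0.027,0,0.01],"dr":[-2.3,-0.4,-1.3],"jaw":0.4},{"linear":[0.027,0,0.01],"dr":[-2.3,-0.4,-1.3],"jaw":0.4}])

```text
clock: 11.55
tcp_pos: [0.4569, 0.1241, 0.1362]
orientation: [1.713, 1.941, 0.395]
contact_force: [0.8, -0.4, -1.0]
grip_width: 0.051
```

Run:
```python
from h import *
plan(face(.0404,.046,.075),Rface(np.radians(-20)),4)
im=snap('wrist','w8'); snap('side','s8')
```

```text
rel lin [ 0.0087 -0.012   0.0225] dr [-0.32 -0.59 -0.18]
row lin [ 0.0022 -0.003   0.0056] dr [-0.08 -0.15 -0.04] x 4
joints [ 0.051  0.256 -0.839  2.436  1.419  0.675 -1.846] clk 11.55 f [ 0.8 -0.4 -1. ] w 0.051
```

View pics/w8.png

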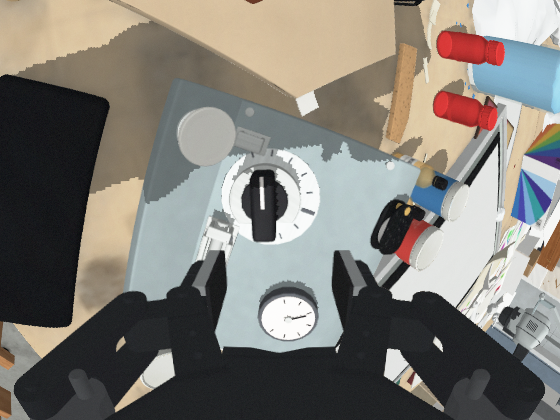

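View pics/s8.png

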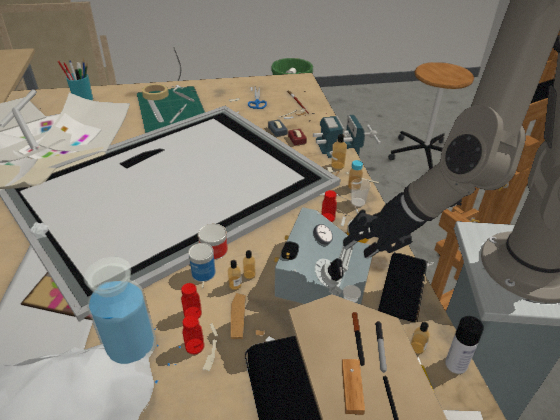

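```bash
cat >> h.py <<'E'
def wonface(u,v,n,p=P,c=None):
    o,d=wray(u,v,c); N=Rz(p[2])@SL[:,2]; q=face(0,0,n,p)
    X=o+d*(np.dot(q-o,N)/np.dot(d,N)); L=SL.T@(Rz(p[2]).T@(X-[p[0],p[1],0])-[-.045,0,.025]); return X,L  # L: s,y,n
E
python3 - <<'E'
import cv2
t=cv2.imread('pics/w8.png')[70:350,120:420]; cv2.imwrite('pics/w8c.png',cv2.resize(t,None,fx=2.1,fy=2.1,interpolation=cv2.INTER_CUBIC))
from h import *
for n,u,v,h in [('line a',262,178,.04),('line b',263,210,.04),('dialmark in',303,211,.002),('mark out',315,212,.002)]:
    print(n,wonface(u,v,h)[1])
for b in (0,): print('hand predicted',proj('wrist',face(.016,-.075,.042)))
print('knob pred top px',proj('wrist',face(.0404,.046,.04)),'base',proj('wrist',face(.0404,.046,0)))
E
```

```text
line a [0.03   0.0708 0.04  ]
line b [0.0375 0.0515 0.04  ]
dialmark in [0.0677 0.0504 0.002 ]
mark out [0.0766 0.0528 0.002 ]
hand predicted [185.9466 345.3713]
knob pred top px [264.4462 219.236 ] base [267.3013 203.5424]
```

View pics/w8c.png

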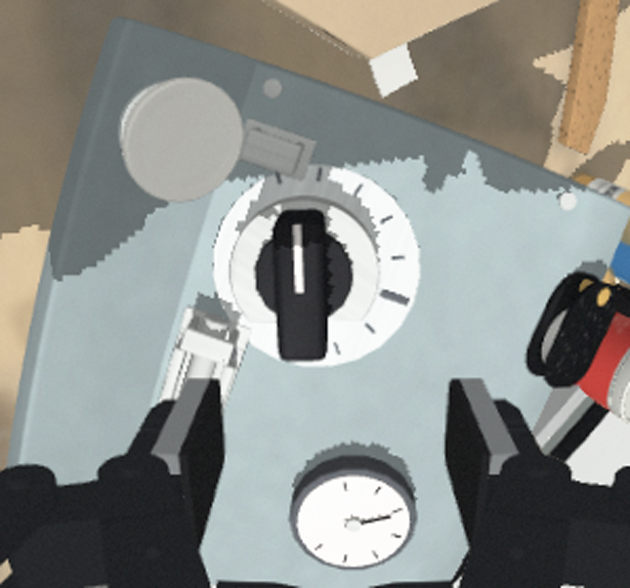

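Run:
```python
from h import *
z=lambda a,b:(a/2.1+120,b/2.1+70)
for n,a,b,h in [('bar c',301,283,.04),('pt end',302,212,.04),('tail',302,354,.04),('mark in',383,291,.002),('mark out',409,302,.002),('dial c',316,265,.002),('collar c',306,264,.015),('screw TL',272,88,0),('screw TR',568,201,0),('gauge c',352,520,.013)]:
    print(n,wonface(*z(a,b),h)[1])
print('corner', wonz(*z(118,20),.025), c2w([-.095,.11,.025]))
print('back left edge', wonz(*z(625,205),.1), c2w([.098,.11,.1]))
```

```text
bar c [0.0366 0.0548 0.04  ]
pt end [0.0296 0.0754 0.04  ]
tail [0.0444 0.0333 0.04  ]
mark in [0.0666 0.052  0.002 ]
mark out [0.077  0.0514 0.002 ]
dial c [0.0406 0.0527 0.002 ]
collar c [0.0368 0.0549 0.015 ]
screw TL [ 0.0049  0.1065 -0.    ]
screw TR [ 0.1187  0.107  -0.    ]
gauge c [ 0.088  -0.0369  0.013 ]
corner [0.4295 0.2027 0.025 ] [0.434  0.1994 0.025 ]
back left edge [0.6058 0.1648 0.1   ] [0.6222 0.1565 0.1   ]
```

```bash
cat >> h.py <<'E'
def wsnap(f):
    c=viewer.calibration('wrist'); im=snap('wrist',f); np.savez(f'pics/{f}.npz',**c); return im,c
def wcal(f):
    d=np.load(f'pics/{f}.npz'); return {k:d[k] for k in d}
E
python3 - <<'E'
from h import *
plan(face(.0404,.046,.075),Rface(np.radians(-20)),4)
c=viewer.calibration('wrist')
# tool->camera
T,o=cur(); print('cam in tool', T[:3,:3].T@((-c['R'].T@c['t'])-T[:3,3]), T[:3,:3].T@c['R'][2])
wsnap('w9')
for zz in (-.03,-.019,0): 
    X=T[:3,:3]@[0,0,zz]+T[:3,3]; print(zz,proj('wrist',X))
plan(face(.0404,.046,.075),Rface(np.radians(-20)),4)
import cv2
t=cv2.imread('pics/w9.png')[70:350,120:420]; cv2.imwrite('pics/w9c.png',cv2.resize(t,None,fx=2.1,fy=2.1,interpolation=cv2.INTER_CUBIC))
E
```

```text
rel lin [ 0.0061 -0.0099  0.022 ] dr [-0.6  -0.83  0.08]
row lin [ 0.0016 -0.0025  0.0055] dr [-0.15 -0.21  0.02] x 4
joints [ 0.048  0.259 -0.839  2.436  1.416  0.673 -1.842] clk 11.65 f [ 0.6 -0.4 -0.9] w 0.0513
cam in tool [ 0.0708 -0.0001 -0.1413] [-0.2774 -0.0007  0.9608]
-0.03 [279.4662 296.0977]
-0.019 [279.4685 282.638 ]
0 [279.4707 263.2659]
rel lin [ 0.0081 -0.0099  0.022 ] dr [-0.66 -0.67  0.03]
row lin [ 0.0021 -0.0025  0.0055] dr [-0.16 -0.17  0.01] x 4
joints [ 0.047  0.257 -0.834  2.436  1.412  0.671 -1.838] clk 11.7 f [-0.  -0.3 -0.2] w 0.0508
```

View pics/w9c.png

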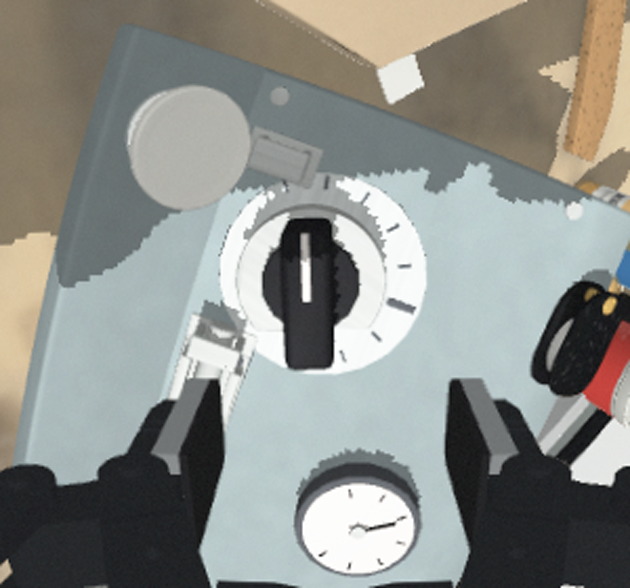

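Run:
```python
from h import *
from scipy.optimize import least_squares
c=wcal('w9')
z=lambda a,b:(a/2.1+120,b/2.1+70)
pts=[('bar c',309,293,.04),('pt end',309,220,.04),('tail',309,367,.04),('mark in',390,301,.002),('mark out',414,311,.002),('dial c',323,275,.002),('gauge c',358,528,.013),('ledge c',121,25,None)]
for n,a,b,h in pts[:-1]: print(n,wonface(*z(a,b),h,c=c)[1])
print('corner', wonz(*z(121,25),.025,c), c2w([-.095,.11,.025]))
# fit console pose using bar c, dial c, gauge c, corner
def f(p):
    r=[]
    for n,L in [('bar c',(.0404,.046,.04)),('dial c',(.0404,.046,.002)),('gauge c',(.083,-.045,.013))]:
        a,b,h=[q[1:] for q in pts if q[0]==n][0]
        r+=list((wonface(*z(a,b),h,p=p,c=c)[1]-L)[:2])
    r+=list((wonz(*z(121,25),.025,c)-c2w([-.095,.11,.025],p))[:2])
    return r
r=least_squares(f,P); print(r.x,(r.fun*1000).round(1))
```

```text
bar c [0.0399 0.0527 0.04  ]
pt end [0.0324 0.0738 0.04  ]
tail [0.0479 0.03   0.04  ]
mark in [0.0703 0.0494 0.002 ]
mark out [0.08   0.0489 0.002 ]
dial c [0.0442 0.0501 0.002 ]
gauge c [ 0.0916 -0.0398  0.013 ]
corner [0.4307 0.2012 0.025 ] [0.434  0.1994 0.025 ]
[ 0.5075  0.0751 -0.172 ] [-1.9  3.2  2.4 -0.7  4.2 -3.6 -2.   1.4]
```

Run:
```python
import cv2,numpy as np
t=cv2.imread('pics/w9.png')[150:260,210:340]; t=np.clip((t/255.)**.4*255,0,255).astype('uint8'); cv2.imwrite('pics/w9d.png',cv2.resize(t,None,fx=5,fy=5,interpolation=cv2.INTER_CUBIC))
```

```text
(no output)
```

View pics/w9d.png

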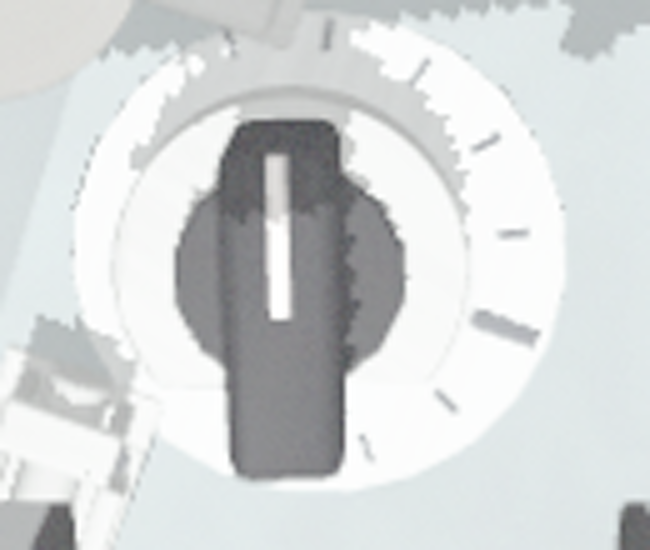

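Run:
```python
from h import *
c=wcal('w9')
z=lambda a,b:(a/5+210,b/5+150)
for n,a,b,h in [('bar c',284,307,.04),('pt',280,140,.04),('tail',288,472,.04),('collar',290.5,263,.015),('dial',319,252,.001),('dialL',73,252,.001),('dialR',565,252,.001),('mark in',477,320,.001),('mark out',538,338,.001),('line a',276,155,.04),('line b',282,318,.04)]:
    L=wonface(*z(a,b),h,c=c)[1]; print(n,L)
print(c['R']@ (-(-c['R'].T@c['t'])*0))
```

```text
bar c [0.0401 0.0515 0.04  ]
pt [0.0324 0.0716 0.04  ]
tail [0.0481 0.0303 0.04  ]
collar [0.0401 0.0508 0.015 ]
dial [0.0442 0.0503 0.001 ]
dialL [0.0088 0.0373 0.001 ]
dialR [0.0791 0.0632 0.001 ]
mark in [0.0705 0.0486 0.001 ]
mark out [0.0803 0.0491 0.001 ]
line a [0.0326 0.0697 0.04  ]
line b [0.0403 0.05   0.04  ]
[0. 0. 0.]
```

```bash
sed -i 's/^P=.*/P=[.5032,.0754,-.224]/' h.py
python3 - <<'E'
from h import *
plan(face(.0404,.046,.08),Rface(np.radians(-21)),4)
E
```

```text
rel lin [ 0.0124 -0.0084  0.0171] dr [-0.65 -0.68 -0.97]
row lin [ 0.0031 -0.0021  0.0042] dr [-0.16 -0.17 -0.24] x 4
joints [ 0.047  0.257 -0.834  2.436  1.412  0.671 -1.838] clk 11.7 f [-0.  -0.3 -0.2] w 0.0508
```

Emit:
drive_tool(commands=[{"linear":[0.006,-0.004,0.008],"dr":[-0.3,-0.3,0],"jaw":0.4},{"linear":[0.006,-0.004,0.008],"dr":[-0.3,-0.3,0],"jaw":0.4},{"linear":[0,0,0],"dr":[0,0,-10],"jaw":0.4},{"linear":[0,0,0],"dr":[0,0,-10],"jaw":0.4},{"linear":[0,0,0],"dr":[0,0,-10],"jaw":0.4},{"linear":[0,0,0],"dr":[0,0,-10],"jaw":0.4},{"linear":[0,0,0],"dr":[0,0,-10],"jaw":0.4},{"linear":[0,0,0],"dr":[0,0,-10],"jaw":0.4}])

```text
clock: 12.7
tcp_pos: [0.4542, 0.1192, 0.1117]
orientation: [0.468, 2.499, -0.065]
contact_force: [-0.2, 0.1, -0.5]
grip_width: 0.0512
```

Run:
```python
from h import *
plan(face(.0404,.046,.08),Rface(np.radians(-21)),4)
plan(face(.0404,.046,.08),Rface(np.radians(-21-179)),13)
```

```text
rel lin [ 0.0011  0.0141 -0.0022] dr [-1.58  0.4  61.07]
row lin [ 0.0017  0.0033 -0.0005] dr [-0.39  0.1  15.27] x 4
joints [ 0.24   0.438 -1.102  2.436  1.514  0.889 -0.836] clk 12.7 f [-0.2  0.1 -0.5] w 0.0512
rel lin [ 0.0011  0.0141 -0.0022] dr [  -0.48   -1.8  -117.91]
row lin [-0.001   0.0008 -0.0002] dr [-0.04 -0.14 -9.07] x 13
joints [ 0.24   0.438 -1.102  2.436  1.514  0.889 -0.836] clk 12.7 f [-0.2  0.1 -0.5] w 0.0512
```

Emit:
drive_tool(commands=[{"linear":[-0.001,0.001,0],"dr":[0,-0.1,-9.5],"jaw":0.4},{"linear":[-0.001,0.001,0],"dr":[0,-0.1,-9.5],"jaw":0.4},{"linear":[-0.001,0.001,0],"dr":[0,-0.1,-9.5],"jaw":0.4},{"linear":[-0.001,0.001,0],"dr":[0,-0.1,-9.5],"jaw":0.4},{"linear":[-0.001,0.001,0],"dr":[0,-0.1,-9.5],"jaw":0.4},{"linear":[-0.001,0.001,0],"dr":[0,-0.1,-9.5],"jaw":0.4},{"linear":[-0.001,0.001,0],"dr":[0,-0.1,-9.5],"jaw":0.4},{"linear":[-0.001,0.001,0],"dr":[0,-0.1,-9.5],"jaw":0.4}])

```text
clock: 13.7
tcp_pos: [0.4563, 0.1134, 0.1108]
orientation: [-1.275, 2.335, -0.597]
contact_force: [-0.4, -0.1, -0.6]
grip_width: 0.0513
```

Run:
```python
from h import *
plan(face(.0404,.046,.08),Rface(np.radians(-21-180)),5)
```

```text
rel lin [-0.0176  0.0076 -0.0053] dr [  0.59  -2.69 -40.06]
row lin [-0.0039  0.0005 -0.001 ] dr [ 0.12 -0.54 -8.01] x 5
joints [ 0.206  0.428 -1.057  2.431  1.5    0.886  0.548] clk 13.7 f [-0.4 -0.1 -0.6] w 0.0513
```

Emit:
drive_tool(commands=[{"linear":[-0.004,0.0005,0],"dr":[0,-0.5,-8],"jaw":0.4},{"linear":[-0.004,0.0005,0],"dr":[0,-0.5,-8],"jaw":0.4},{"linear":[-0.004,0.0005,0],"dr":[0,-0.5,-8],"jaw":0.4},{"linear":[-0.004,0.0005,0],"dr":[0,-0.5,-8],"jaw":0.4},{"linear":[-0.004,0.0005,0],"dr":[0,-0.5,-8],"jaw":0.4},{"linear":[0,0,0],"dr":[0,0,0],"jaw":0.4}])

```text
clock: 14.45
tcp_pos: [0.4579, 0.1226, 0.1079]
orientation: [-2.121, 1.805, -0.772]
contact_force: [-0.0, -0.5, -0.4]
grip_width: 0.0512
```

Run:
```python
from h import *
plan(face(.0404,.046,.08),Rface(np.radians(-21-180)),5)
wsnap('w10')
plan(face(.0404,.046,.08),Rface(np.radians(-21-180)),5)
```

```text
rel lin [-0.0089 -0.0044 -0.0068] dr [ 1.34 -0.84  1.43]
row lin [-0.0018 -0.0009 -0.0013] dr [ 0.27 -0.17  0.29] x 5
joints [ 0.192  0.429 -1.042  2.429  1.516  0.86   1.26 ] clk 14.45 f [-0.  -0.5 -0.4] w 0.0512
rel lin [-0.009  -0.0044 -0.0068] dr [ 1.34 -0.85  1.34]
row lin [-0.0018 -0.0009 -0.0013] dr [ 0.27 -0.17  0.27] x 5
joints [ 0.192  0.429 -1.043  2.429  1.516  0.861  1.258] clk 14.5 f [-0.1 -0.1  0.2] w 0.0511
```

View pics/w10.png

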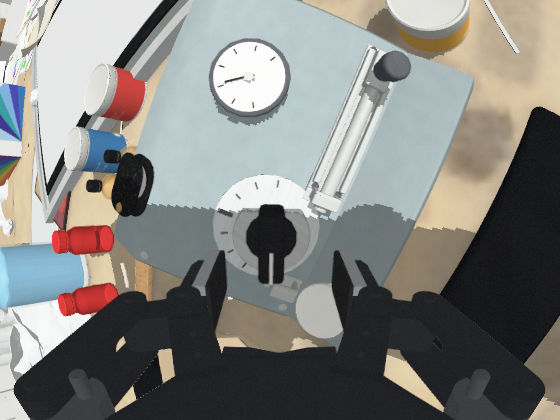

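Run:
```python
import cv2,numpy as np
t=cv2.imread('pics/w10.png')[165:315,205:345]; t=np.clip((t/255.)**.45*255,0,255).astype('uint8'); cv2.imwrite('pics/w10d.png',cv2.resize(t,None,fx=4,fy=4,interpolation=cv2.INTER_CUBIC))
t=cv2.imread('pics/w10.png')[30:240,290:430]; t=np.clip((t/255.)**.6*255,0,255).astype('uint8'); cv2.imwrite('pics/w10e.png',cv2.resize(t,None,fx=2.8,fy=2.8,interpolation=cv2.INTER_CUBIC))
```

```text
(no output)
```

View pics/w10d.png

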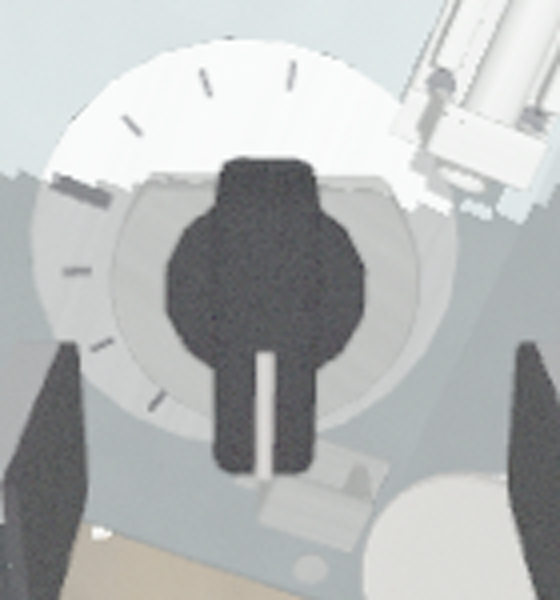

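View pics/w10e.png

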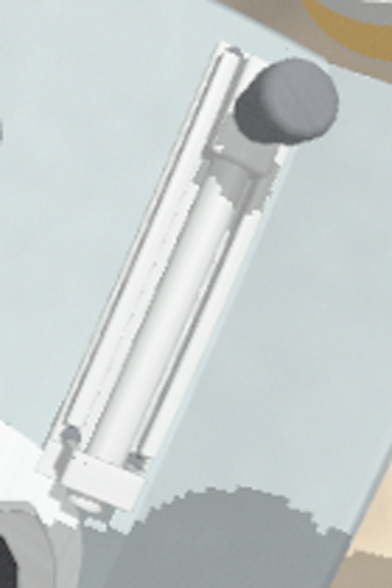

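Run:
```python
from h import *
c=wcal('w10')
z=lambda a,b:(a/4+205,b/4+165)
for n,a,b,h in [('bar c',266,329,.04),('pt',265,472,.04),('line a',266,352,.04),('line b',263,470,.04),('mark in',108,200,.001),('mark out',55,182,.001),('dial',245,240,.001),('collar',265,292,.015)]:
    print(n,wonface(*z(a,b),h,c=c)[1])
print('handle',wonface(398.2,64.6,.042,c=c)[1],'gauge',wonface(249,76,.013,c=c)[1])
T,o=cur()
print('tcp L',SL.T@(Rz(P[2]).T@(T[:3,3]-[P[0],P[1],0])-[-.045,0,.025]))
```

```text
bar c [0.0411 0.0412 0.04  ]
pt [0.0323 0.0632 0.04  ]
line a [0.0397 0.0446 0.04  ]
line b [0.0328 0.063  0.04  ]
mark in [0.0693 0.044  0.001 ]
mark out [0.079  0.0444 0.001 ]
dial [0.0446 0.0418 0.001 ]
collar [0.0398 0.0446 0.015 ]
handle [ 0.0164 -0.0839  0.042 ] gauge [ 0.0917 -0.0464  0.013 ]
tcp L [0.0397 0.0359 0.0734]
```

Run:
```python
from h import *
plan(face(.0405,.0445,.05),Rface(np.radians(-201)),3)
```

```text
rel lin [-0.008  -0.0046  0.0232] dr [ 1.34 -0.85  1.34]
row lin [-0.0026 -0.0014  0.0078] dr [ 0.45 -0.28  0.45] x 3
joints [ 0.192  0.429 -1.043  2.429  1.516  0.861  1.258] clk 14.5 f [-0.1 -0.1  0.2] w 0.0511
```

Emit:
drive_tool(commands=[{"linear":[-0.004,-0.0025,0.004],"dr":[0.6,-0.4,0.6],"jaw":0.4},{"linear":[-0.004,-0.002,0.008],"dr":[0.6,-0.4,0.6],"jaw":0.4},{"linear":[0,0,0.01],"dr":[0,0,0],"jaw":0.4},{"linear":[0,0,0],"dr":[0,0,0],"jaw":0.4}])

```text
clock: 15.0
tcp_pos: [0.474, 0.1269, 0.0891]
orientation: [-2.076, 1.811, -0.766]
contact_force: [-0.5, -0.4, 0.9]
grip_width: 0.0511
```

Run:
```python
from h import *
plan(face(.0405,.0445,.019),Rface(np.radians(-201)),3)
wsnap('w11')
```

```text
rel lin [-0.001   0.      0.0306] dr [ 0.15 -0.15 -0.31]
row lin [-0.0003  0.      0.0102] dr [ 0.05 -0.05 -0.1 ] x 3
joints [ 0.17   0.505 -1.008  2.422  1.631  0.892  1.156] clk 15.0 f [-0.5 -0.4  0.9] w 0.0511
```

View pics/w11.png

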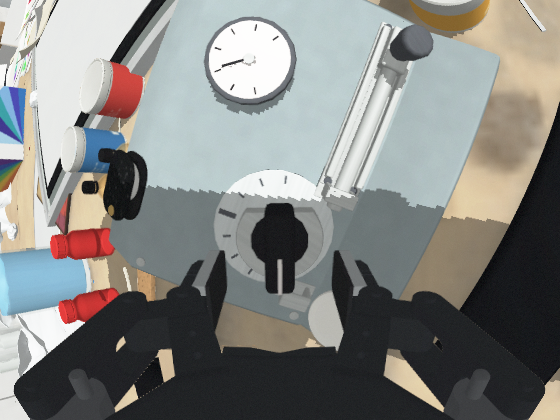

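Emit:
drive_tool(commands=[{"linear":[0,0,0.01],"dr":[0,0,-0.3],"jaw":0.6},{"linear":[0,0,0.01],"dr":[0,0,0],"jaw":0.6},{"linear":[0,0,0.008],"dr":[0,0,0],"jaw":0.6},{"linear":[0,0,0],"dr":[0,0,0],"jaw":0.6}])

```text
clock: 15.55
tcp_pos: [0.4907, 0.1229, 0.0648]
orientation: [-2.081, 1.807, -0.767]
contact_force: [-0.3, -0.2, 0.4]
grip_width: 0.0345
```

Run:
```python
from h import *
plan(face(.0405,.0445,.019),Rface(np.radians(-201)),3)
wsnap('w12')
```

```text
rel lin [-0.0011  0.0002  0.0008] dr [ 0.14 -0.17 -0.02]
row lin [-0.0004  0.0001  0.0003] dr [ 0.05 -0.06 -0.01] x 3
joints [ 0.158  0.584 -0.963  2.406  1.723  0.919  1.124] clk 15.55 f [-0.3 -0.2  0.4] w 0.0345
```

View pics/w12.png

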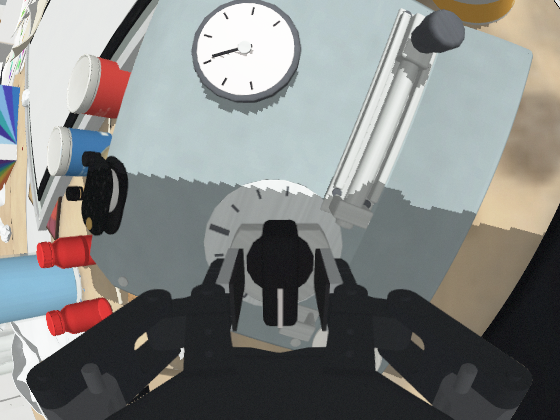

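Emit:
drive_tool(commands=[{"linear":[0,0,0],"dr":[0,0,0],"jaw":0.8},{"linear":[0,0,0],"dr":[0,0,0],"jaw":1},{"linear":[0,0,0],"dr":[0,0,0],"jaw":1}], force=30)

```text
clock: 15.98
tcp_pos: [0.4902, 0.1232, 0.0651]
orientation: [-2.082, 1.806, -0.767]
contact_force: [2.1, 0.2, -4.5]
grip_width: 0.0155
```

Run:
```python
from h import *
plan(face(.0405,.0445,.019),Rface(np.radians(-90)),14)
```

```text
rel lin [-0.0009  0.      0.0014] dr [ -0.04  -0.21 111.03]
row lin [-0.      0.0001  0.0001] dr [-0.   -0.02  7.93] x 14
joints [ 0.158  0.583 -0.964  2.406  1.722  0.918  1.124] clk 15.97 f [ 2.1  0.2 -4.5] w 0.0155
```

Emit:
drive_tool(commands=[{"linear":[0,0,0],"dr":[0,0,6],"jaw":1},{"linear":[0,0,0],"dr":[0,0,8],"jaw":1},{"linear":[0,0,0],"dr":[0,0,8],"jaw":1},{"linear":[0,0,0],"dr":[0,0,8],"jaw":1}])

```text
clock: 16.48
tcp_pos: [0.49, 0.1231, 0.065]
orientation: [-1.473, 2.214, -0.608]
contact_force: [0.8, 0.6, -3.2]
grip_width: 0.0154
```

Run:
```python
from h import *
plan([.4902,.1232,.0651],Rface(np.radians(-90)),8)
```

```text
rel lin [-0.0001 -0.0002 -0.    ] dr [-0.04 -0.2  80.15]
row lin [-0. -0. -0.] dr [-0.   -0.02 10.02] x 8
joints [ 0.205  0.615 -1.024  2.404  1.724  0.961  0.602] clk 16.48 f [ 0.8  0.6 -3.2] w 0.0154
```

Excellent tracking; continue.

Emit:
drive_tool(commands=[{"linear":[0,0,0],"dr":[0,0,9],"jaw":1},{"linear":[0,0,0],"dr":[0,0,9],"jaw":1},{"linear":[0,0,0],"dr":[0,0,9],"jaw":1},{"linear":[0,0,0],"dr":[0,0,9],"jaw":1},{"linear":[0,0,0],"dr":[0,0,9],"jaw":1},{"linear":[0,0,0],"dr":[0,0,9],"jaw":1},{"linear":[0,0,0],"dr":[0,0,9],"jaw":1}])

```text
clock: 17.35
tcp_pos: [0.4898, 0.1236, 0.0648]
orientation: [-0.049, 2.545, -0.194]
contact_force: [0.3, 0.1, -3.7]
grip_width: 0.0148
```

Run:
```python
from h import *
plan([.4902,.1232,.0651],Rface(np.radians(-90)),8)
```

```text
rel lin [-0.0005 -0.0004 -0.    ] dr [-0.03 -0.21 15.08]
row lin [-0.0001 -0.     -0.    ] dr [-0.   -0.03  1.88] x 8
joints [ 0.295  0.695 -1.147  2.4    1.731  1.061 -0.497] clk 17.35 f [ 0.3  0.1 -3.7] w 0.0148
```

Emit:
drive_tool(commands=[{"linear":[0,0,0],"dr":[0,0,6],"jaw":1},{"linear":[0,0,0],"dr":[0,0,6],"jaw":1},{"linear":[0,0,0],"dr":[0,0,3],"jaw":1},{"linear":[0,0,0],"dr":[0,0,0],"jaw":1}])

```text
clock: 17.85
tcp_pos: [0.4898, 0.1236, 0.0648]
orientation: [0.295, 2.52, -0.086]
contact_force: [0.2, -0.2, -2.1]
grip_width: 0.0152
```

Run:
```python
from h import *
plan([.4902,.1232,.0651],Rface(np.radians(-90)),8)
wsnap('w13'); snap('side','s13')
import cv2
t=cv2.imread('pics/w13.png')[140:350,180:380]; t=np.clip((t/255.)**.5*255,0,255).astype('uint8'); cv2.imwrite('pics/w13d.png',cv2.resize(t,None,fx=2.8,fy=2.8,interpolation=cv2.INTER_CUBIC))
```

```text
rel lin [-0.0006 -0.0003 -0.    ] dr [-0.02 -0.23 -0.5 ]
row lin [-0.0001 -0.     -0.    ] dr [-0.   -0.03 -0.06] x 8
joints [ 0.315  0.717 -1.176  2.399  1.733  1.087 -0.759] clk 17.85 f [ 0.2 -0.2 -2.1] w 0.0152
```

View pics/w13.png

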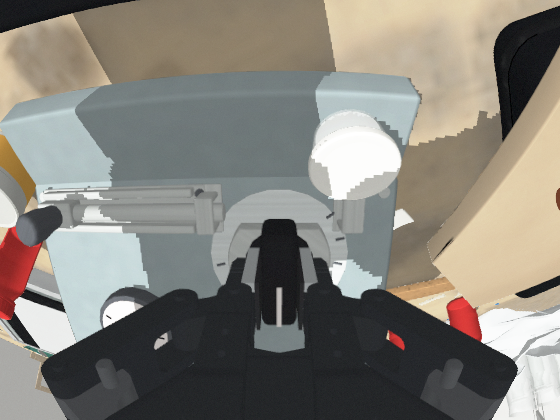

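View pics/w13d.png

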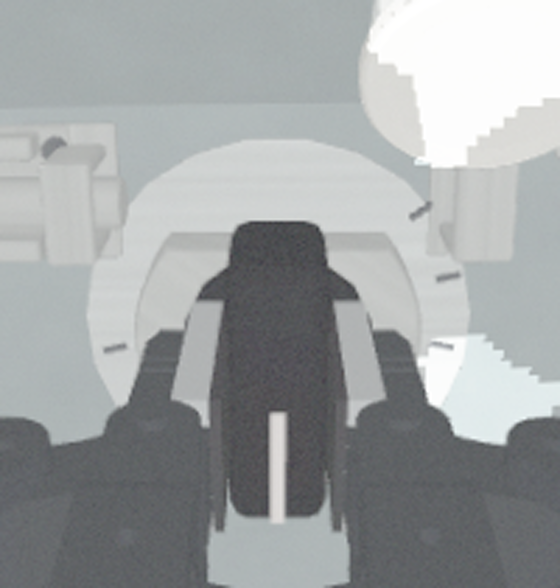

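Run:
```python
from h import *
c=wcal('w10'); z=lambda a,b:(a/2.8+290,b/2.8+30)
a=wonface(*z(220,45),.003,c=c)[1]; b=wonface(*z(48,440),.003,c=c)[1]; print(a,b,np.degrees(np.arctan2((b-a)[0],(b-a)[1])))
a=wonface(*z(220,190),.015,c=c)[1]; b=wonface(*z(120,440),.015,c=c)[1]; print(a,b,np.degrees(np.arctan2((b-a)[0],(b-a)[1])))
c=wcal('w13'); z=lambda a,b:(a/2.8+180,b/2.8+140)
a=wonface(*z(168,234),.015,c=c)[1]; b=wonface(*z(390,236),.015,c=c)[1]; print('flat',a,b,np.degrees(np.arctan2((a-b)[0],(a-b)[1])))
a=wonface(*z(20,107),0,c=c)[1]; b=wonface(*z(355,103),0,c=c)[1]; print('ledge',a,b,np.degrees(np.arctan2((a-b)[0],(a-b)[1])))
a=wonface(*z(0,180),.012,c=c)[1]; b=wonface(*z(40,180),.012,c=c)[1]; print('rod',a,b)
a=wonface(47,195,.006,c=c)[1];b=wonface(215,186,.006,c=c)[1]; print('track',a,b,np.degrees(np.arctan2((b-a)[0],(b-a)[1])))
for n,u,v in [('kn',279.0,288.5)]: pass
print('line',wonface(*z(277,412),.04,c=c)[1],wonface(*z(277,522),.04,c=c)[1])
```

```text
[ 0.0286 -0.0991  0.003 ] [0.0294 0.0062 0.003 ] 0.38417294880111974
[ 0.0181 -0.0635  0.015 ] [ 0.0162 -0.0019  0.015 ] -1.723470720520362
flat [0.0197 0.026  0.015 ] [0.0204 0.064  0.015 ] -178.97383117997572
ledge [-0.0001 -0.0029 -0.    ] [ 0.0001  0.0589 -0.    ] -179.85051878434075
rod [ 0.0107 -0.0041  0.012 ] [0.0108 0.0033 0.012 ]
track [ 0.0055 -0.0939  0.006 ] [0.0031 0.013  0.006 ] -1.31131831592786
line [0.0403 0.0445 0.04  ] [0.0614 0.0443 0.04  ]
```

Emit:
drive_tool(commands=[{"linear":[0,0,0],"dr":[0,0,0],"jaw":0.72},{"linear":[0,0,0],"dr":[0,0,0],"jaw":0.6},{"linear":[0,0,0],"dr":[0,0,0],"jaw":0.6},{"linear":[0,0,-0.01],"dr":[0,0,0],"jaw":0.6},{"linear":[0,0,-0.015],"dr":[0,0,0],"jaw":0.6},{"linear":[0,0,-0.015],"dr":[0,0,0],"jaw":0.6},{"linear":[0,0,-0.01],"dr":[0,0,0],"jaw":0.6},{"linear":[0,0,0],"dr":[0,0,0],"jaw":0.6}])

```text
clock: 18.95
tcp_pos: [0.4605, 0.1308, 0.1092]
orientation: [0.289, 2.518, -0.087]
contact_force: [0.3, -0.5, 0.1]
grip_width: 0.0341
```

Run:
```python
from h import *
plan(face(.016,-.0835,.065),Rface(np.radians(-90)),8)
wsnap('w14')
import cv2
t=cv2.imread('pics/w14.png')[140:350,180:380]; t=np.clip((t/255.)**.5*255,0,255).astype('uint8'); cv2.imwrite('pics/w14d.png',cv2.resize(t,None,fx=2.8,fy=2.8,interpolation=cv2.INTER_CUBIC))
```

```text
rel lin [ 0.0244 -0.1282  0.0091] dr [-0.   -0.07 -0.28]
row lin [ 0.0031 -0.016   0.0011] dr [-0.   -0.01 -0.03] x 8
joints [ 0.364  0.594 -1.298  2.425  1.581  1.061 -0.71 ] clk 18.95 f [ 0.3 -0.5  0.1] w 0.0341
```

View pics/w14d.png

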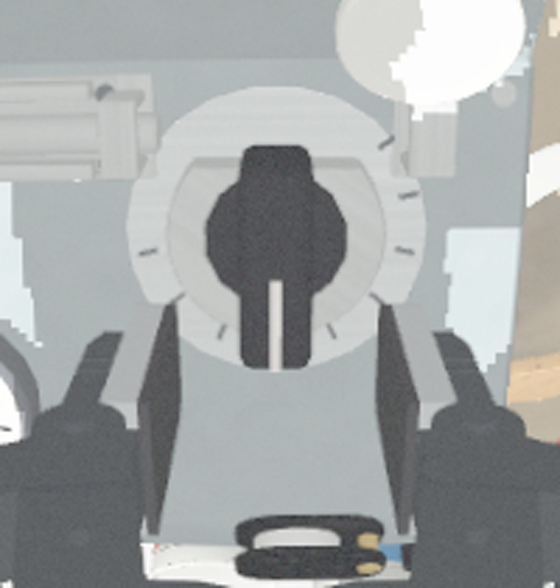

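View pics/w14.png

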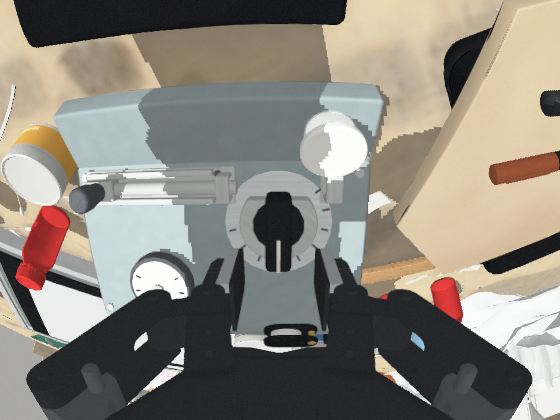

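Emit:
drive_tool(commands=[{"linear":[0.003,-0.017,0],"dr":[0,0,0],"jaw":0.6},{"linear":[0.003,-0.017,0],"dr":[0,0,0],"jaw":0.6},{"linear":[0.003,-0.017,0],"dr":[0,0,0],"jaw":0.6},{"linear":[0.003,-0.017,0],"dr":[0,0,0],"jaw":0.6},{"linear":[0.003,-0.017,0],"dr":[0,0,0],"jaw":0.6},{"linear":[0.003,-0.017,0.001],"dr":[0,0,0],"jaw":0.6},{"linear":[0.003,-0.017,0.001],"dr":[0,0,0],"jaw":0.6},{"linear":[0,0,0],"dr":[0,0,0],"jaw":0.6}])

```text
clock: 20.0
tcp_pos: [0.4731, 0.0425, 0.1158]
orientation: [0.303, 2.563, -0.112]
contact_force: [0.0, -0.1, -0.5]
grip_width: 0.0339
```

Run:
```python
from h import *
plan(face(.016,-.0835,.06),Rface(np.radians(-90)),3)
wsnap('w15')
plan(face(.016,-.0835,.06),Rface(np.radians(-90)),3)
```

```text
rel lin [ 0.0546 -0.0449  0.0048] dr [-1.36 -2.66 -0.24]
row lin [ 0.0182 -0.015   0.0012] dr [-0.45 -0.89 -0.08] x 3
joints [ 0.721  0.602 -1.408  2.434  1.58   0.972 -0.462] clk 20.0 f [ 0.  -0.1 -0.5] w 0.0339
rel lin [ 0.0545 -0.0456  0.0049] dr [-1.31 -2.65 -0.21]
row lin [ 0.0182 -0.0152  0.0012] dr [-0.44 -0.88 -0.07] x 3
joints [ 0.72   0.602 -1.409  2.434  1.581  0.972 -0.462] clk 20.05 f [0.1 0.3 0.2] w 0.0342
```

View pics/w15.png

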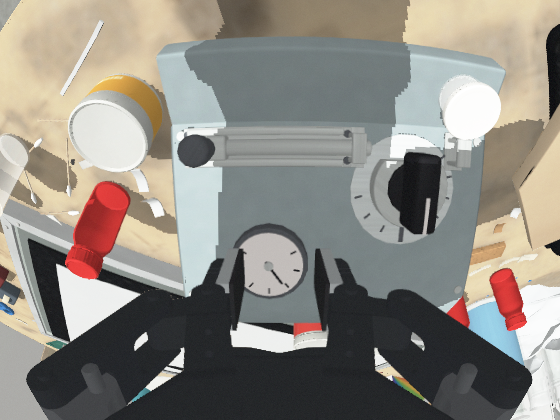

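Run:
```python
from h import *
plan([.47,.03,.19],Rface(np.radians(-90),0),8)
print(c2w([-.057,-.125,.05]),c2w([-.057,-.02,.05]))
```

```text
rel lin [-0.0396 -0.0149 -0.0624] dr [-1.2  32.34 -0.6 ]
row lin [-0.0029 -0.0018 -0.0089] dr [-0.15  4.04 -0.07] x 8
joints [ 0.72   0.602 -1.409  2.434  1.581  0.972 -0.462] clk 20.05 f [0.1 0.3 0.2] w 0.0342
[ 0.4199 -0.0338  0.05  ] [0.4432 0.0686 0.05  ]
```

Emit:
drive_tool(commands=[{"linear":[-0.003,-0.002,-0.009],"dr":[0,4,0],"jaw":0.6},{"linear":[-0.003,-0.002,-0.009],"dr":[0,4,0],"jaw":0.6},{"linear":[-0.003,-0.002,-0.009],"dr":[0,4,0],"jaw":0.6},{"linear":[-0.003,-0.002,-0.009],"dr":[0,4,0],"jaw":0.6},{"linear":[-0.003,-0.002,-0.009],"dr":[0,4,0],"jaw":0.6},{"linear":[-0.003,-0.002,-0.009],"dr":[0,4,0],"jaw":0.6},{"linear":[-0.003,-0.002,-0.009],"dr":[0,4,0],"jaw":0.6},{"linear":[-0.003,-0.002,-0.009],"dr":[0,4,0],"jaw":0.6}])

```text
clock: 21.05
tcp_pos: [0.4691, 0.0382, 0.1953]
orientation: [-0.348, -3.115, 0.016]
contact_force: [0.4, 0.5, 0.4]
grip_width: 0.0341
```

Run:
```python
from h import *
plan(c2w([-.057,-.125,.15]),Rface(np.radians(-90),0),8)
```

```text
rel lin [ 0.0319 -0.0806  0.0464] dr [-0.63 -0.33  0.08]
row lin [ 0.004  -0.0101  0.0057] dr [-0.08 -0.04  0.01] x 8
joints [ 0.857  0.54  -1.369  2.002  0.601  1.114  0.568] clk 21.05 f [0.4 0.5 0.4] w 0.0341
```

Emit:
drive_tool(commands=[{"linear":[0.002,-0.02,0],"dr":[0,0,0],"jaw":0.8},{"linear":[0.002,-0.02,0],"dr":[0,0,0],"jaw":1},{"linear":[0.005,-0.02,0.005],"dr":[0,0,0],"jaw":1},{"linear":[0.005,-0.02,0.01],"dr":[0,0,0],"jaw":1},{"linear":[0.005,-0.01,0.01],"dr":[0,0,0],"jaw":1},{"linear":[0,0,0],"dr":[0,0,0],"jaw":1}])

```text
clock: 21.8
tcp_pos: [0.4333, -0.0412, 0.1721]
orientation: [-0.337, -3.123, 0.009]
contact_force: [-0.0, 0.1, 1.1]
grip_width: -0.0001
```

Run:
```python
from h import *
plan(c2w([-.057,-.118,.15]),Rface(np.radians(-90),0),8)
wsnap('w16')
```

```text
rel lin [0.0147 0.0115 0.0221] dr [-0.32  0.    0.52]
row lin [0.0018 0.0014 0.0028] dr [-0.04  0.    0.06] x 8
joints [ 1.073  0.497 -1.372  2.104  0.587  1.018  0.746] clk 21.8 f [-0.   0.1  1.1] w -0.0001
```

View pics/w16.png

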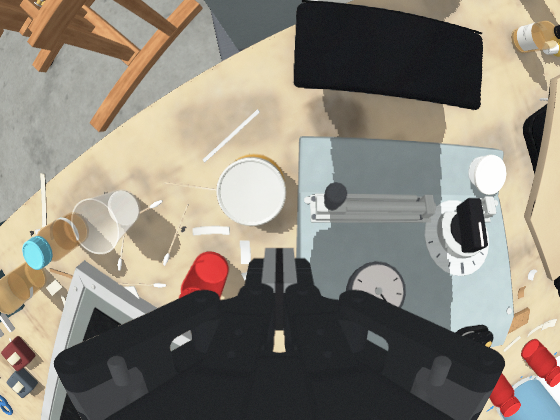

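Run:
```python
from h import *
c=wcal('w16')
w2c=lambda X: Rz(P[2]).T@(X-[P[0],P[1],0])
print('tin',w2c(wonz(251,190,.04,c)),'handle',w2c(wonz(335,195,.0686,c)), wonface(335,195,.042,c=c)[1])
print('tall/bottle', wonz(37,252,.088,c))
print('pot',w2c(wonz(488,175,.047,c)),'corner FR',w2c(wonz(300,137,.025,c)))
print('knob line',wonface(483,200,.04,c=c)[1],wonface(487,246,.04,c=c)[1])
```

```text
tin [-0.0488 -0.1539  0.04  ] handle [-0.0521 -0.0857  0.0686] [ 0.0201 -0.0861  0.042 ]
tall/bottle [ 0.4228 -0.275   0.088 ]
pot [-0.0698  0.0711  0.047 ] corner FR [-0.0939 -0.1116  0.025 ]
knob line [0.0211 0.0522 0.04  ] [0.0629 0.0483 0.04  ]
```

Run:
```python
from h import *
plan(c2w([-.056,-.116,.10]),Rface(np.radians(-90),0),4)
```

```text
rel lin [0.0143 0.013  0.0726] dr [-0.28  0.06  0.55]
row lin [0.0036 0.0032 0.0182] dr [-0.07  0.02  0.14] x 4
joints [ 1.072  0.497 -1.372  2.103  0.587  1.018  0.746] clk 21.85 f [0.8 0.4 0.8] w -0.0002
```

Emit:
drive_tool(commands=[{"linear":[0.005,0.005,0.01],"dr":[0,0,0.2],"jaw":1},{"linear":[0.005,0.005,0.02],"dr":[0,0,0.2],"jaw":1},{"linear":[0.004,0.003,0.02],"dr":[0,0,0.2],"jaw":1},{"linear":[0,0,0.02],"dr":[0,0,0],"jaw":1},{"linear":[0,0,0],"dr":[0,0,0],"jaw":1}])

```text
clock: 22.48
tcp_pos: [0.4242, -0.0189, 0.1007]
orientation: [0.344, 3.119, -0.003]
contact_force: [0.1, -0.6, 0.6]
grip_width: 0.0001
```

Run:
```python
from h import *
plan(c2w([-.056,-.116,.052]),Rface(np.radians(-90),0),4)
wsnap('w17')
```

```text
rel lin [ 0.0002 -0.0064  0.0487] dr [-0.07  0.24  0.25]
row lin [ 0.     -0.0016  0.0122] dr [-0.02  0.06  0.06] x 4
joints [ 0.905  0.566 -1.233  2.193  0.721  0.88   0.571] clk 22.48 f [ 0.1 -0.6  0.6] w 0.0001
```

View pics/w17.png

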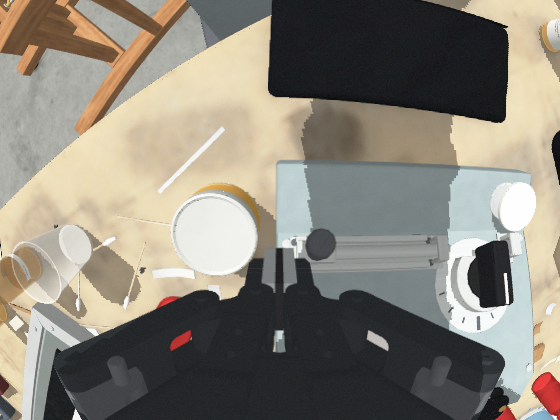

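Emit:
drive_tool(commands=[{"linear":[0,-0.006,0.005],"dr":[0,0,0.2],"jaw":1},{"linear":[0,-0.001,0.015],"dr":[0,0,0],"jaw":1},{"linear":[0,0,0.015],"dr":[0,0,0],"jaw":1},{"linear":[0,0,0],"dr":[0,0,0],"jaw":1}])

```text
clock: 23.02
tcp_pos: [0.4248, -0.0263, 0.0657]
orientation: [0.352, 3.114, -0.002]
contact_force: [0.6, -0.1, -0.6]
grip_width: 0.0001
```

Run:
```python
from h import *
plan(c2w([-.056,-.116,.052]),Rface(np.radians(-90),0),4)
wsnap('w18')
```

```text
rel lin [0.0022 0.0006 0.0136] dr [-0.02  0.48 -0.06]
row lin [0.0005 0.0001 0.0034] dr [-0.    0.12 -0.01] x 4
joints [ 0.854  0.613 -1.153  2.218  0.809  0.82   0.51 ] clk 23.02 f [ 0.6 -0.1 -0.6] w 0.0001
```

View pics/w18.png

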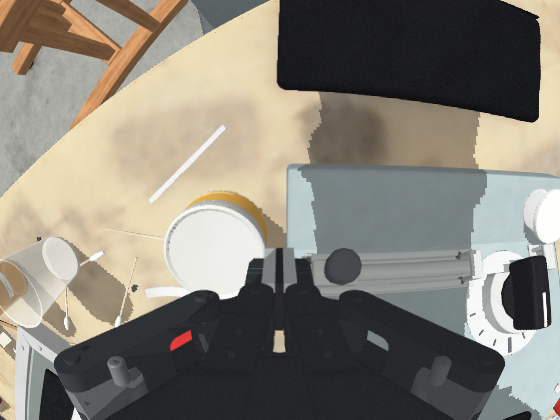

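Emit:
drive_tool(commands=[{"linear":[0.001,0,0.008],"dr":[0,0.4,0],"jaw":1},{"linear":[0.001,0,0.006],"dr":[0,0,0],"jaw":1},{"linear":[0,0,0],"dr":[0,0,0],"jaw":1},{"linear":[0,0.006,0],"dr":[0,0,0],"jaw":1},{"linear":[0,0.008,0],"dr":[0,0,0],"jaw":1},{"linear":[0,0.008,0],"dr":[0,0,0],"jaw":1}])

```text
clock: 23.82
tcp_pos: [0.4287, -0.0042, 0.0519]
orientation: [0.355, 3.119, -0.003]
contact_force: [-0.7, -2.2, -0.3]
grip_width: 0.0001
```

Run:
```python
from h import *
T,o=cur(); print('console',Rz(P[2]).T@(T[:3,3]-[P[0],P[1],0]), Rz(P[2]).T@o['contact_force'])
plan(c2w([-.057,-.08,.051]),Rface(np.radians(-90),0),4)
wsnap('w19')
```

```text
console [-0.055  -0.0942  0.0519] [-0.1516 -2.3283 -0.3004]
rel lin [0.0021 0.0142 0.0008] dr [-0.1   0.16 -0.17]
row lin [0.0005 0.0035 0.0002] dr [-0.02  0.04 -0.04] x 4
joints [ 0.771  0.64  -1.119  2.215  0.84   0.81   0.433] clk 23.82 f [-0.7 -2.2 -0.3] w 0.0001
```

View pics/w19.png

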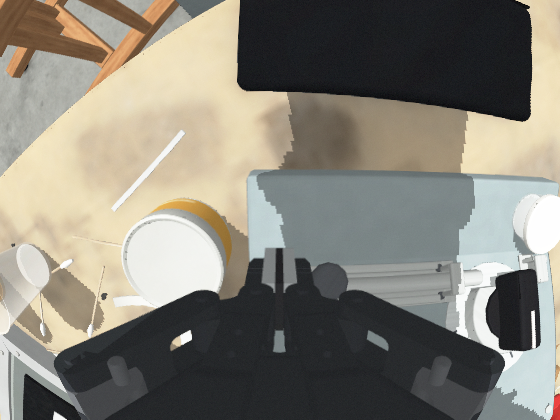

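Emit:
drive_tool(commands=[{"linear":[0.0005,0.008,0],"dr":[0,0,0],"jaw":1},{"linear":[0.0005,0.01,0],"dr":[0,0,0],"jaw":1},{"linear":[0,0.01,0],"dr":[0,0,0],"jaw":1}])

```text
clock: 24.25
tcp_pos: [0.4352, 0.0256, 0.0522]
orientation: [0.355, 3.117, -0.003]
contact_force: [0.4, -2.9, -0.6]
grip_width: -0.0002
```

```bash
cat >> h.py <<'E'
def st():
    T,o=cur(); print('console',Rz(P[2]).T@(T[:3,3]-[P[0],P[1],0]), 'F',Rz(P[2]).T@o['contact_force'],'dr',np.degrees(Ro.from_matrix(T[:3,:3].T@Rface(np.radians(-90),0)).as_rotvec()),o['joints'])
E
python3 -c "
from h import *
st()"
```

```text
console [-0.0553 -0.0637  0.0522] F [ 1.0516 -2.6909 -0.619 ] dr [-0.0687  0.2356 -0.1586] [ 0.6967  0.6465 -1.1146  2.2002  0.8415  0.8166  0.3693]
```

Emit:
drive_tool(commands=[{"linear":[0,0.01,0],"dr":[0,0,0],"jaw":1},{"linear":[0,0.008,0],"dr":[0,0,0],"jaw":1},{"linear":[0,0,0],"dr":[0,0,0],"jaw":1}])

```text
clock: 24.62
tcp_pos: [0.4396, 0.0461, 0.0523]
orientation: [0.352, 3.118, -0.001]
contact_force: [0.4, -0.2, 1.2]
grip_width: -0.0002
```

```bash
python3 -c "
from h import *
st(); wsnap('w20'); snap('side','s20')"
```

```text
console [-0.0555 -0.0427  0.0523] F [ 0.4045 -0.1224  1.2476] dr [-0.0011  0.2373 -0.0419] [ 0.6469  0.6535 -1.1111  2.1871  0.8417  0.823   0.3312]
```

View pics/w20.png

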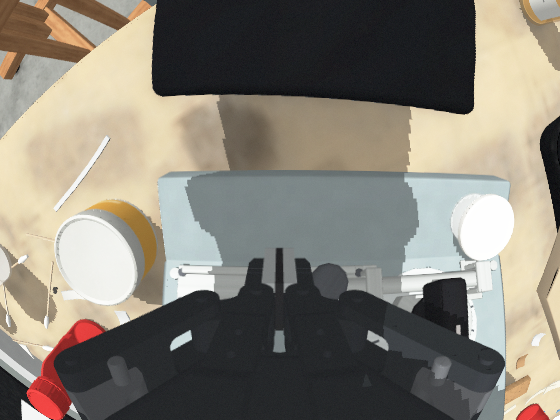

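Emit:
drive_tool(commands=[{"linear":[0,0.004,0],"dr":[0,0,0],"jaw":1},{"linear":[0,0.004,0],"dr":[0,0,0],"jaw":1}])

```text
clock: 24.98
tcp_pos: [0.4401, 0.0492, 0.0517]
orientation: [0.358, 3.12, -0.014]
contact_force: [-4.5, -15.4, 12.7]
grip_width: 0.0001
```

```bash
python3 -c "
from h import *
st()"
```

```text
console [-0.0557 -0.0396  0.0517] F [ -0.9462 -16.0456  12.6515] dr [-0.4991  0.1438 -0.2617] [ 0.63    0.6556 -1.1063  2.1826  0.8433  0.8321  0.3157]
```

Emit:
drive_tool(commands=[{"linear":[0,0.003,0],"dr":[0,0,0],"jaw":1},{"linear":[0,0.003,0],"dr":[0,0,0],"jaw":1}])

```text
clock: 25.22
tcp_pos: [0.4399, 0.0487, 0.0512]
orientation: [-0.366, -3.118, 0.034]
contact_force: [-2.9, -9.3, 7.3]
grip_width: 0.0001
```

```bash
python3 -c "
from h import *
st()"
```

```text
console [-0.0558 -0.0401  0.0512] F [-0.7705 -9.7019  7.3387] dr [-1.2564  0.0417 -0.5506] [ 0.6166  0.655  -1.0989  2.1793  0.8439  0.8429  0.3046]
```

Run:
```python
from h import *
st(); wsnap('w21'); snap('side','s21'); st()
import cv2
t=cv2.imread('pics/w21.png')[200:350,220:520]; t=np.clip((t/255.)**.6*255,0,255).astype('uint8'); cv2.imwrite('pics/w21d.png',cv2.resize(t,None,fx=2.6,fy=2.6,interpolation=cv2.INTER_CUBIC))
t=cv2.imread('pics/s21.png')[190:310,270:400]; cv2.imwrite('pics/s21d.png',cv2.resize(t,None,fx=4.5,fy=4.5,interpolation=cv2.INTER_CUBIC))
```

```text
console [-0.0558 -0.0401  0.0512] F [-0.7705 -9.7019  7.3387] dr [-1.2564  0.0417 -0.5506] [ 0.6166  0.655  -1.0989  2.1793  0.8439  0.8429  0.3046]
console [-0.0558 -0.0401  0.0512] F [ 0.3618 -9.4031  8.0091] dr [-1.2611  0.0439 -0.5375] [ 0.6164  0.6551 -1.0988  2.1793  0.844   0.843   0.3047]
```

View pics/w21d.png

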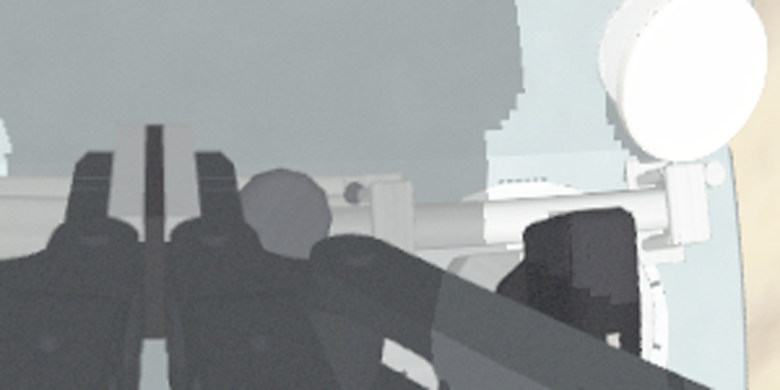

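View pics/s21d.png

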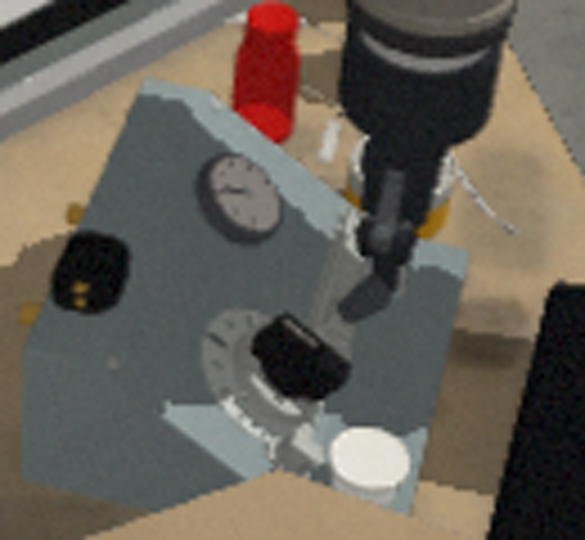

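Run:
```python
from h import *
c=wcal('w21'); z=lambda a,b:(a/2.6+220,b/2.6+200)
for n,a,b,h in [('handle',287,213,.042),('handleL',243,205,.042),('handleR',330,213,.042),('staple L',372,210,.017),('staple R',412,210,.017),('rod end?',668,212,.012),('keeper R',708,205,.017),('keeper L',668,190,.017),('knob c',580,215,.04)]:
    print(n,wonface(*z(a,b),h,c=c)[1])
for f,(u,v) in {'w10':(398.2,64.6),'w16':(335,195),'w17':(320,243),'w18':(344,266)}.items(): print(f,wonface(u,v,.042,c=wcal(f))[1])
```

```text
handle [ 0.0159 -0.0169  0.042 ]
handleL [ 0.0144 -0.0243  0.042 ]
handleR [ 0.0161 -0.0096  0.042 ]
staple L [0.0133 0.0037 0.017 ]
staple R [0.0136 0.0121 0.017 ]
rod end? [0.0177 0.0764 0.012 ]
keeper R [0.0175 0.0847 0.017 ]
keeper L [0.0132 0.0737 0.017 ]
knob c [0.0187 0.0382 0.04  ]
w10 [ 0.0164 -0.0839  0.042 ]
w16 [ 0.0201 -0.0861  0.042 ]
w17 [ 0.0175 -0.0855  0.042 ]
w18 [ 0.0172 -0.0851  0.042 ]
```

Emit:
drive_tool(commands=[{"linear":[0,0,-0.001],"dr":[-0.6,0,-0.3],"jaw":1},{"linear":[0,0.006,0],"dr":[-0.6,0,-0.3],"jaw":1}])

```text
clock: 25.58
tcp_pos: [0.44, 0.0494, 0.0516]
orientation: [-0.354, -3.12, 0.017]
contact_force: [-4.6, -22.5, 17.2]
grip_width: -0.0
```

Run:
```python
from h import *
st(); wsnap('w22')
import cv2
t=cv2.imread('pics/w22.png')[200:350,220:520]; t=np.clip((t/255.)**.6*255,0,255).astype('uint8'); cv2.imwrite('pics/w22d.png',cv2.resize(t,None,fx=2.6,fy=2.6,interpolation=cv2.INTER_CUBIC))
```

```text
console [-0.0559 -0.0394  0.0516] F [  0.5495 -22.945   17.1878] dr [-0.6318 -0.0403 -0.1321] [ 0.6282  0.6577 -1.1065  2.1802  0.8414  0.8372  0.3187]
```

View pics/w22d.png

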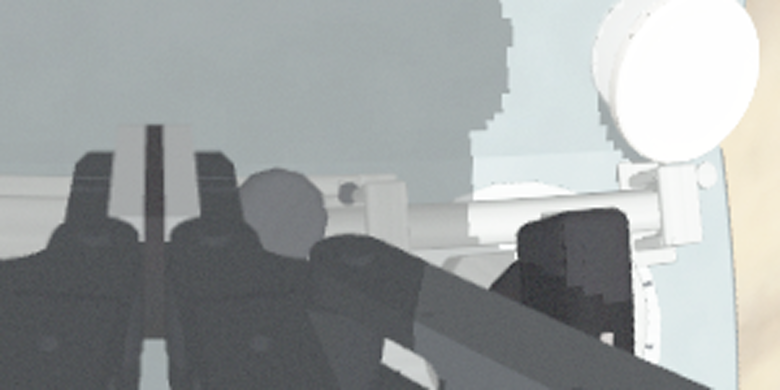

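Emit:
drive_tool(commands=[{"linear":[0,-0.008,0],"dr":[0,0,0],"jaw":1},{"linear":[0,-0.01,-0.01],"dr":[0,0,0],"jaw":1},{"linear":[0,0,-0.025],"dr":[0,0,0],"jaw":1},{"linear":[0,0,-0.03],"dr":[0,0,0],"jaw":1},{"linear":[0.0,0,-0.03],"dr":[0,0,0],"jaw":1},{"linear":[0,0,0],"dr":[0,0,0],"jaw":1}])

```text
clock: 26.38
tcp_pos: [0.4365, 0.0351, 0.1497]
orientation: [-0.352, -3.121, 0.005]
contact_force: [-0.1, 0.0, -0.1]
grip_width: 0.0001
```

Run:
```python
from h import *
st(); wsnap('w23')
import cv2
t=cv2.imread('pics/w23.png')[130:330,260:500]; t=np.clip((t/255.)**.7*255,0,255).astype('uint8'); cv2.imwrite('pics/w23d.png',cv2.resize(t,None,fx=3,fy=3,interpolation=cv2.INTER_CUBIC))
```

```text
console [-0.056  -0.0541  0.1497] F [-0.1365 -0.0118 -0.1103] dr [-0.1971 -0.0283 -0.0312] [ 0.8435  0.517  -1.3078  2.1206  0.6178  0.975   0.5386]
```

View pics/w23.png

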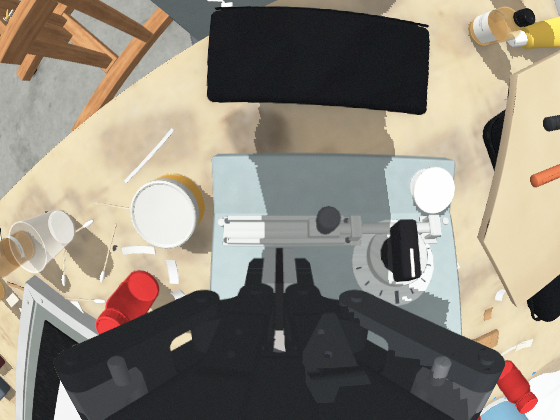

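View pics/w23d.png

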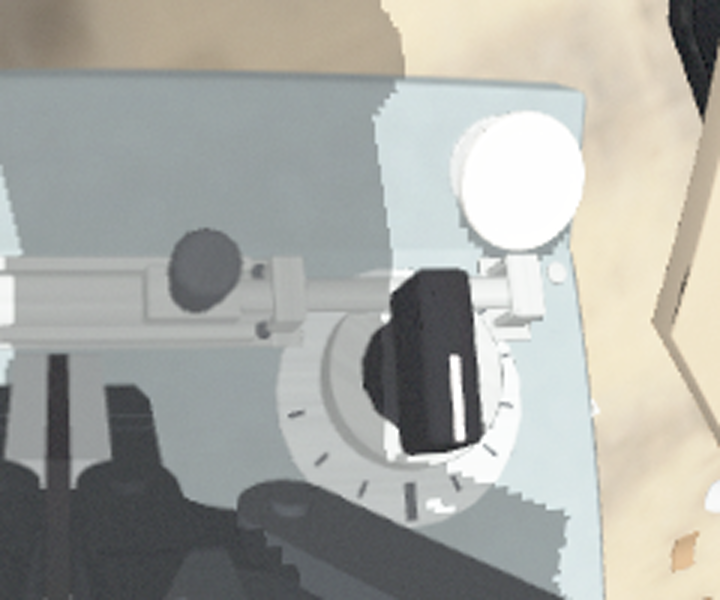

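Run:
```python
from h import *
c=wcal('w23'); z=lambda a,b:(a/3+260,b/3+130)
for n,a,b,h in [('handle',205,268,.042),('carr L top',147,266,.016),('carr R',240,320,.016),('carr L',147,320,.016),('pin1',258,270,.008),('pin2',263,330,.008),('pin2 L',256,330,.008),('staple L',270,280,.017),('staple R',303,280,.017),('keeper L',508,280,.017),('keeper R',541,290,.017),('rod end',508,293,.012),('line a',455,357,.04),('line b',461,440,.04),('bar tail',433,270,.04),('mark in',410,485,.001),('mark out',412,518,.001)]:
    print(n,wonface(*z(a,b),h,c=c)[1])
```

```text
handle [ 0.0191 -0.0185  0.042 ]
carr L top [ 0.0106 -0.0301  0.016 ]
carr R [ 0.0256 -0.0057  0.016 ]
carr L [ 0.0254 -0.0305  0.016 ]
pin1 [0.0094 0.0017 0.008 ]
pin2 [0.0265 0.0021 0.008 ]
pin2 L [0.0265 0.0002 0.008 ]
staple L [0.0149 0.0029 0.017 ]
staple R [0.015  0.0121 0.017 ]
keeper L [0.0157 0.0737 0.017 ]
keeper R [0.0189 0.0842 0.017 ]
rod end [0.0182 0.0757 0.012 ]
line a [0.0419 0.0443 0.04  ]
line b [0.0627 0.0441 0.04  ]
bar tail [0.0194 0.0408 0.04  ]
mark in [0.0704 0.0443 0.001 ]
mark out [0.0798 0.0444 0.001 ]
```

Emit:
drive_tool(commands=[{"linear":[0,0,0],"dr":[0,0,10],"jaw":1},{"linear":[0,0,0],"dr":[0,0,10],"jaw":1},{"linear":[0,0,0],"dr":[0,0,10],"jaw":1},{"linear":[0,0,0],"dr":[0,0,10],"jaw":1},{"linear":[0,0,0],"dr":[0,0,10],"jaw":1},{"linear":[0,0,0],"dr":[0,0,10],"jaw":1},{"linear":[0,0,0],"dr":[0,0,10],"jaw":1},{"linear":[0,0,0],"dr":[0,0,10],"jaw":1}])

```text
clock: 27.42
tcp_pos: [0.4301, 0.035, 0.1399]
orientation: [-2.314, -2.109, 0.015]
contact_force: [0.2, 0.3, 0.2]
grip_width: 0.0001
```

Run:
```python
from h import *
plan(c2w([-.056,-.046,.10]),Rdown(),4)
st()
```

```text
rel lin [0.0088 0.008  0.0397] dr [-0.83  0.06  7.52]
row lin [0.0023 0.0018 0.0099] dr [-0.21  0.01  1.88] x 4
joints [ 0.605  0.354 -0.957  2.144  0.382  0.839 -0.68 ] clk 27.43 f [0.2 0.3 0.2] w 0.0001
console [-0.0623 -0.0557  0.1399] F [0.1199 0.2989 0.1694] dr [ -0.6821  -0.5969 -82.4745] [ 0.6051  0.3538 -0.9566  2.1438  0.3822  0.8392 -0.6799]
```

Emit:
drive_tool(commands=[{"linear":[0.002,0.004,0.01],"dr":[-0.4,0,4],"jaw":1},{"linear":[0.002,0.003,0.02],"dr":[-0.4,0,3.5],"jaw":1},{"linear":[0.001,0,0.02],"dr":[0,0,0],"jaw":1},{"linear":[0,0,0],"dr":[0,0,0],"jaw":1}])

```text
clock: 27.92
tcp_pos: [0.4351, 0.0394, 0.0847]
orientation: [-2.458, -1.952, 0.007]
contact_force: [-0.4, -0.3, 0.9]
grip_width: -0.0002
```

Run:
```python
from h import *
plan(c2w([-.056,-.048,.052]),Rdown(),4)
st(); wsnap('w24')
```

```text
rel lin [0.0023 0.0026 0.0327] dr [-0.28  0.1  -0.25]
row lin [0.0006 0.0006 0.0082] dr [-0.07  0.03 -0.06] x 4
joints [ 0.479  0.439 -0.841  2.184  0.498  0.723 -0.93 ] clk 27.93 f [-0.4 -0.3  0.9] w -0.0002
console [-0.0584 -0.0503  0.0847] F [-0.283  -0.3898  0.869 ] dr [ -0.3005  -0.1371 -90.2499] [ 0.479   0.4393 -0.841   2.1843  0.4982  0.7227 -0.9297]
```

View pics/w24.png

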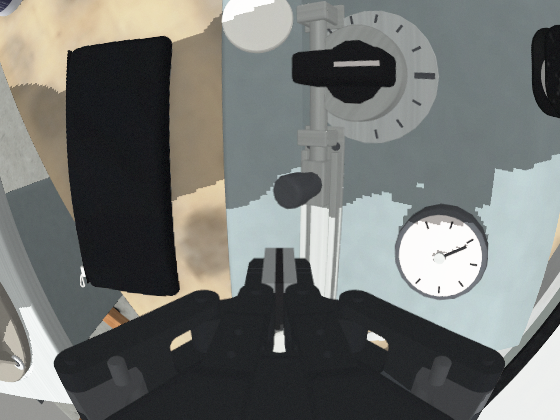

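Emit:
drive_tool(commands=[{"linear":[0.001,0.001,0.015],"dr":[0,0,0],"jaw":1},{"linear":[0,0.001,0.015],"dr":[0,0,0],"jaw":1},{"linear":[0,0,0.002],"dr":[0,0,0],"jaw":1},{"linear":[0.003,0,0],"dr":[0,0,0],"jaw":1},{"linear":[0.003,0,0],"dr":[0,0,0],"jaw":1}])

```text
clock: 28.6
tcp_pos: [0.44, 0.046, 0.052]
orientation: [-2.46, -1.952, 0.003]
contact_force: [1.3, 0.4, 0.1]
grip_width: 0.0001
```

Run:
```python
from h import *
st(); wsnap('w25')
```

```text
console [-0.0551 -0.0427  0.052 ] F [1.1647 0.6377 0.091 ] dr [ -0.142   -0.0694 -90.2987] [ 0.4089  0.501  -0.7824  2.1942  0.5807  0.6641 -1.0151]
```

View pics/w25.png

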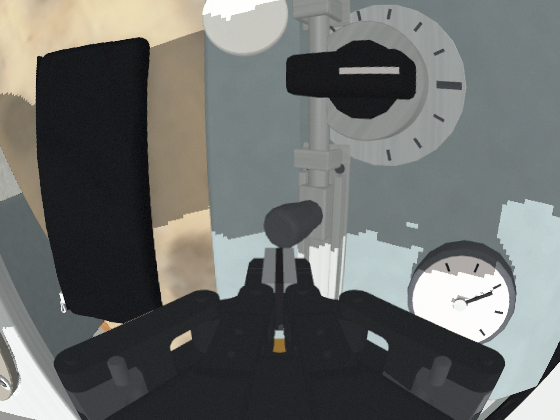

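Emit:
drive_tool(commands=[{"linear":[0.003,0,0],"dr":[0,0,0],"jaw":1},{"linear":[0.003,0,0],"dr":[0,0,0],"jaw":1}])

```text
clock: 28.9
tcp_pos: [0.4414, 0.051, 0.0524]
orientation: [2.461, 1.952, -0.006]
contact_force: [-0.6, -8.9, 3.8]
grip_width: 0.0004
```

```bash
python3 -c "
from h import *
st()"
```

```text
console [-0.0548 -0.0375  0.0524] F [ 1.4318 -8.7817  3.8096] dr [ -0.2402   0.0688 -90.3282] [ 0.3949  0.5027 -0.7812  2.1894  0.5822  0.669  -1.0281]
```

Emit:
drive_tool(commands=[{"linear":[0.003,0,0],"dr":[0,0,0],"jaw":1},{"linear":[0.003,0,0],"dr":[0,0,0],"jaw":1}])

```text
clock: 29.15
tcp_pos: [0.4414, 0.0509, 0.0523]
orientation: [2.461, 1.943, -0.022]
contact_force: [-1.6, -8.7, 7.2]
grip_width: -0.0001
```

```bash
python3 -c "
from h import *
st();wsnap('w26')"
```

```text
console [-0.0549 -0.0376  0.0523] F [ 0.3523 -8.8289  7.2453] dr [ -0.8334   0.4947 -90.5726] [ 0.3827  0.5034 -0.7751  2.1858  0.5857  0.6797 -1.0408]
```

View pics/w26.png

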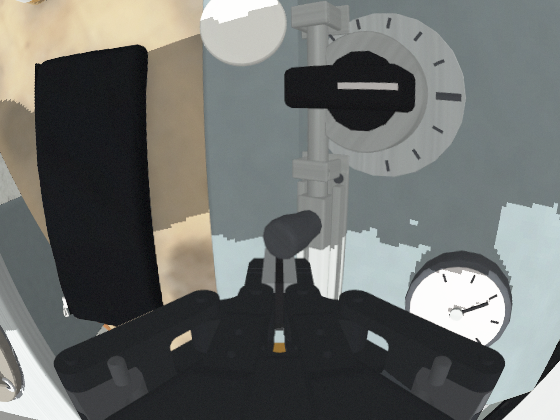

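Run:
```python
import cv2,numpy as np
t=cv2.imread('pics/w26.png')[0:280,240:400]; t=np.clip((t/255.)**.6*255,0,255).astype('uint8'); t=cv2.rotate(t,cv2.ROTATE_90_CLOCKWISE); cv2.imwrite('pics/w26d.png',cv2.resize(t,None,fx=2.8,fy=2.8,interpolation=cv2.INTER_CUBIC))
```

```text
(no output)
```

View pics/w26d.png

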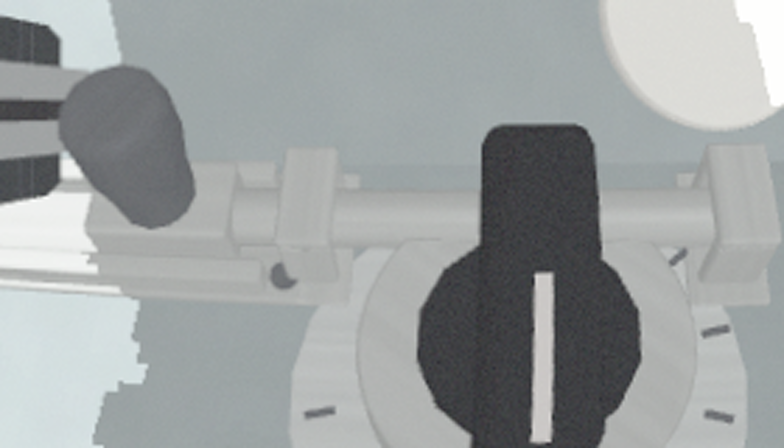

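Emit:
drive_tool(commands=[{"linear":[-0.006,0,0],"dr":[0,0,0],"jaw":1},{"linear":[-0.008,0,0],"dr":[0,0,0],"jaw":1},{"linear":[0,0,-0.02],"dr":[0,0,0],"jaw":1},{"linear":[0,0,-0.03],"dr":[0,0,0],"jaw":1},{"linear":[-0.01,0,-0.03],"dr":[0,0,0],"jaw":1},{"linear":[-0.01,0,-0.03],"dr":[0,0,0],"jaw":1},{"linear":[-0.01,0,-0.03],"dr":[0,0,0],"jaw":1},{"linear":[0,0,0],"dr":[0,0,0],"jaw":1}])

```text
clock: 30.2
tcp_pos: [0.4314, 0.0085, 0.1968]
orientation: [2.46, 1.945, -0.019]
contact_force: [-0.1, -0.4, -0.3]
grip_width: -0.0002
```

Run:
```python
from h import *
st(); wsnap('w27'); snap('side','s27'); snap('top','t27')
import cv2
t=cv2.imread('pics/w27.png')[0:240,200:480]; t=np.clip((t/255.)**.7*255,0,255).astype('uint8'); cv2.imwrite('pics/w27d.png',cv2.resize(t,None,fx=2.5,fy=2.5,interpolation=cv2.INTER_CUBIC))
```

```text
console [-0.0551 -0.0812  0.1968] F [-0.0395 -0.4214 -0.3235] dr [ -0.734    0.4036 -90.4961] [ 0.7046  0.2393 -0.9722  2.0924  0.2572  0.9379 -0.643 ]
```

View pics/w27.png

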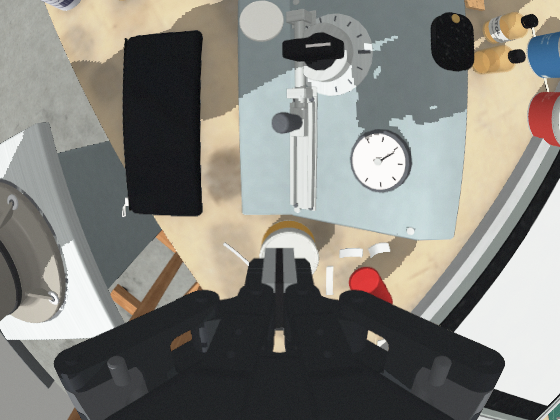

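View pics/w27d.png

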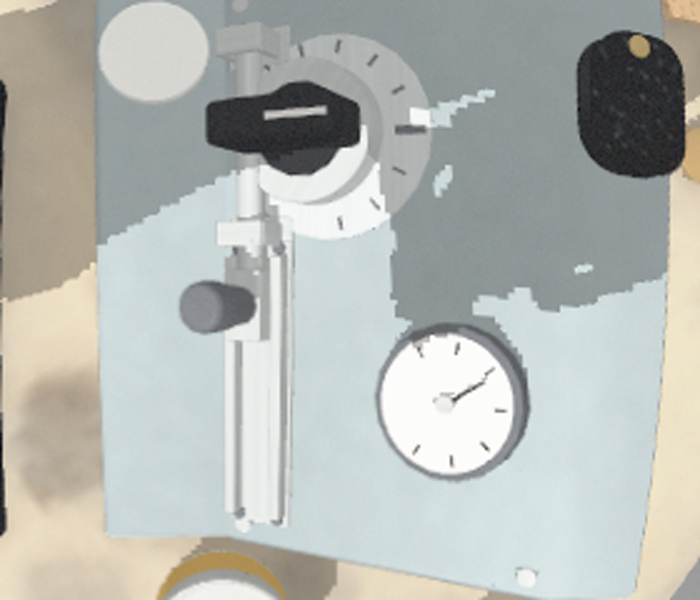

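View pics/s27.png

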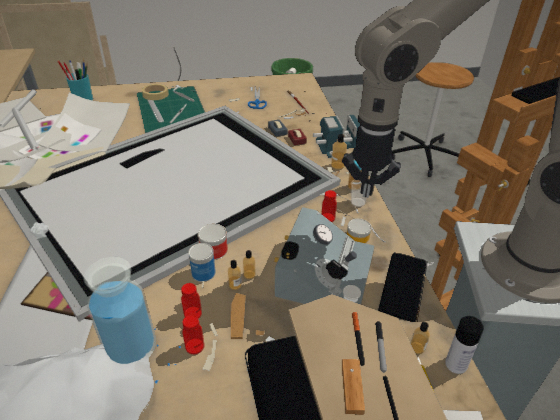

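Run:
```python
from h import *
c=wcal('w27'); z=lambda a,b:(a/2.5+200,b/2.5)
for n,a,b,h in [('handle',203,307,.042),('pinF',279,248,.006),('pinR1',240,512,.006),('pinR2',278,520,.006),('track end',290,526,.004),('track front',290,215,.004),('carr F',268,268,.016),('carr B',268,339,.016),('stapleF',275,219,.017),('stapleB',275,244,.017),('keep',250,22,.017),('keep',250,54,.017),('line a',265,115,.04),('line b',326,110,.04),('mark i',396,129,.001),('mark o',426,129,.001),('tail',207,122,.04)]:
    print(n,wonface(*z(a,b),h,c=c)[1])
```

```text
handle [ 0.0199 -0.0177  0.042 ]
pinF [0.0277 0.0027 0.006 ]
pinR1 [ 0.0114 -0.0973  0.006 ]
pinR2 [ 0.0284 -0.0977  0.006 ]
track end [ 0.0325 -0.0998  0.004 ]
track front [0.0311 0.0146 0.004 ]
carr F [ 0.0291 -0.0047  0.016 ]
carr B [ 0.0291 -0.0295  0.016 ]
stapleF [0.0325 0.0122 0.017 ]
stapleB [0.0324 0.0036 0.017 ]
keep [0.0235 0.0848 0.017 ]
keep [0.0232 0.0725 0.017 ]
line a [0.0424 0.0437 0.04  ]
line b [0.0634 0.0434 0.04  ]
mark i [0.0703 0.044  0.001 ]
mark o [0.081  0.0436 0.001 ]
tail [0.0207 0.0438 0.04  ]
```

Run:
```python
import cv2,numpy as np
a=cv2.imread('pics/s27.png')[120:270,290:400]; b=cv2.imread('pics/t27.png')[210:310,160:460]
cv2.imwrite('pics/s27d.png',cv2.resize(a,None,fx=3.8,fy=3.8,interpolation=cv2.INTER_CUBIC)); cv2.imwrite('pics/t27d.png',cv2.resize(b,None,fx=2.6,fy=2.6,interpolation=cv2.INTER_CUBIC))
```

```text
(no output)
```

View pics/s27d.png

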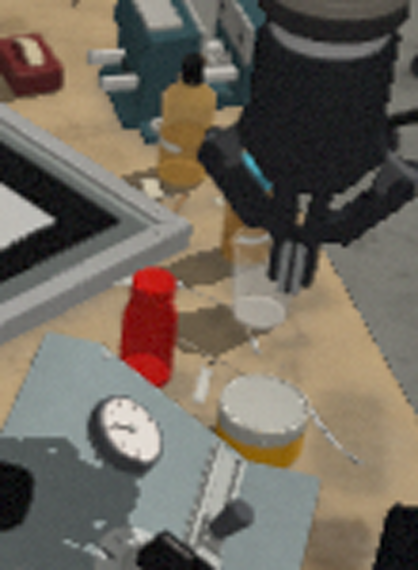

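View pics/t27d.png

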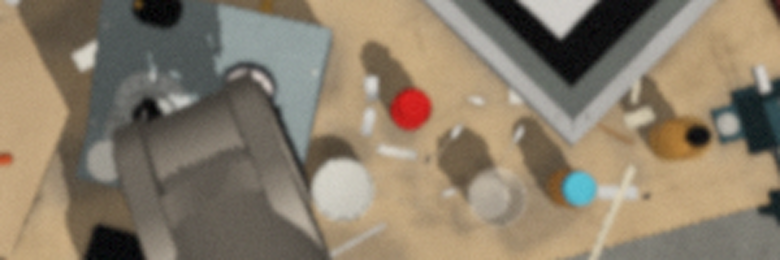

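Run:
```python
import cv2
a=cv2.imread('pics/side0.png')[215:290,310:390]; b=cv2.imread('pics/s27.png')[215:290,310:390]
import numpy as np
cv2.imwrite('pics/cmp.png',cv2.resize(np.hstack([a,b]),None,fx=5,fy=5,interpolation=cv2.INTER_CUBIC))
```

```text
(no output)
```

View pics/cmp.png

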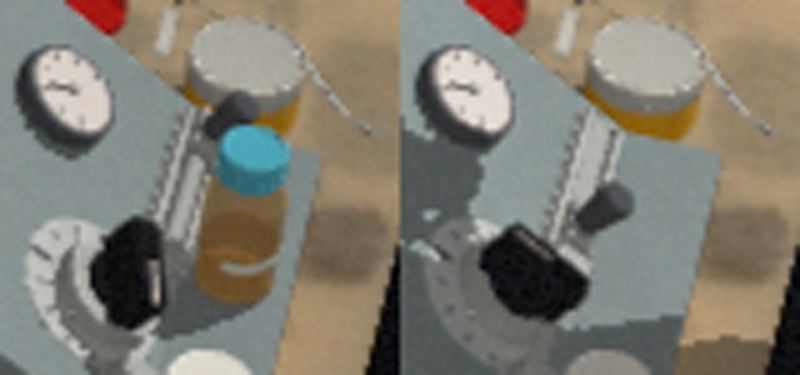

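Run:
```python
from h import *
def sf(u,v,n):
    o,d=ray('side',u,v); N=Rz(P[2])@SL[:,2]; q=face(0,0,n); X=o+d*(np.dot(q-o,N)/np.dot(d,N)); return SL.T@(Rz(P[2]).T@(X-[P[0],P[1],0])-[-.045,0,.025])
f=lambda a,b:(a/5+310,b/5+215)
a=sf(*f(240,105),.042); b=sf(*f(215,194),.042); print(a,b,b-a)
```

```text
[ 0.0188 -0.0809  0.042 ] [ 0.0188 -0.0166  0.042 ] [0.     0.0644 0.    ]
```

Run:
```python
from h import *
plan(c2w([-.055,-.05,.10]),Rdown(),5)
```

```text
rel lin [0.0323 0.0026 0.094 ] dr [-0.5   0.74 -0.4 ]
row lin [0.0064 0.0005 0.0188] dr [-0.1   0.15 -0.08] x 5
joints [ 0.702  0.243 -0.971  2.095  0.258  0.937 -0.644] clk 30.35 f [-0.8  0.6 -0.4] w 0.0
```

Emit:
drive_tool(commands=[{"linear":[0.008,0.0005,0.02],"dr":[-0.1,0.2,0],"jaw":1},{"linear":[0.008,0.0005,0.025],"dr":[-0.1,0.2,0],"jaw":1},{"linear":[0.008,0.0005,0.025],"dr":[-0.1,0.2,0],"jaw":1},{"linear":[0.005,0.0005,0.025],"dr":[-0.1,0.1,0],"jaw":1},{"linear":[0,0,0],"dr":[0,0,0],"jaw":1}])

```text
clock: 30.98
tcp_pos: [0.4339, 0.039, 0.0914]
orientation: [-2.451, -1.951, 0.011]
contact_force: [-0.4, -0.3, -0.2]
grip_width: -0.0001
```

Run:
```python
from h import *
plan(c2w([-.055,-.048,.053]),Rdown(),4); st()
```

```text
rel lin [0.0029 0.0049 0.0384] dr [-0.63 -0.01 -0.14]
row lin [0.0007 0.0012 0.0096] dr [-0.16 -0.   -0.04] x 4
joints [ 0.5    0.432 -0.861  2.178  0.48   0.741 -0.91 ] clk 30.98 f [-0.4 -0.3 -0.2] w -0.0001
console [-0.0595 -0.0509  0.0914] F [-0.2957 -0.4123 -0.231 ] dr [ -0.4868  -0.4991 -90.1423] [ 0.5001  0.4317 -0.8608  2.1782  0.4803  0.7409 -0.9095]
```

Emit:
drive_tool(commands=[{"linear":[0.001,0.003,0.013],"dr":[-0.3,0,0],"jaw":1},{"linear":[0.001,0.002,0.013],"dr":[-0.3,0,0],"jaw":1},{"linear":[0,0,0.012],"dr":[0,0,0],"jaw":1},{"linear":[0.004,0,0],"dr":[0,0,0],"jaw":1},{"linear":[0.004,0,0],"dr":[0,0,0],"jaw":1}])

```text
clock: 31.6
tcp_pos: [0.4419, 0.0479, 0.0517]
orientation: [2.458, 1.955, 0.002]
contact_force: [0.7, 0.4, 0.0]
grip_width: 0.0002
```

```bash
python3 -c "
from h import *
st()"
```

```text
console [-0.0537 -0.0405  0.0517] F [0.5635 0.5858 0.0203] dr [  0.0687   0.0417 -90.1849] [ 0.4073  0.5038 -0.7853  2.1923  0.5884  0.6632 -1.0227]
```

Emit:
drive_tool(commands=[{"linear":[0.008,0,0],"dr":[0,0,0],"jaw":1}])

```text
clock: 31.72
tcp_pos: [0.4425, 0.0512, 0.0515]
orientation: [2.457, 1.949, -0.011]
contact_force: [-4.1, -26.2, 13.4]
grip_width: 0.0002
```

```bash
python3 -c "
from h import *
st()"
```

```text
console [-0.0539 -0.0371  0.0515] F [  1.8667 -26.4879  13.4258] dr [ -0.4228   0.3693 -90.3277] [ 0.3903  0.5063 -0.7812  2.187   0.5923  0.6736 -1.0398]
```

Emit:
drive_tool(commands=[{"linear":[-0.006,0,0],"dr":[0,0,0],"jaw":1},{"linear":[-0.008,0,0],"dr":[0,0,0],"jaw":1},{"linear":[0,0,-0.02],"dr":[0,0,0],"jaw":1},{"linear":[0,0,-0.03],"dr":[0,0,0],"jaw":1},{"linear":[0,0,-0.03],"dr":[0,0,0],"jaw":1},{"linear":[-0.01,0,-0.03],"dr":[0,0,0],"jaw":1},{"linear":[0,0,0],"dr":[0,0,0],"jaw":1},{"linear":[0,0,0],"dr":[0,0,0],"jaw":1}])

```text
clock: 32.72
tcp_pos: [0.4376, 0.029, 0.1659]
orientation: [2.456, 1.95, -0.005]
contact_force: [-0.4, -1.3, -0.2]
grip_width: -0.0003
```

Run:
```python
from h import *
st(); wsnap('w28')
```

```text
console [-0.0537 -0.0598  0.1659] F [-0.1461 -1.3606 -0.2428] dr [ -0.1766   0.394  -90.2652] [ 0.6237  0.3033 -0.9533  2.1156  0.3315  0.8756 -0.7534]
```

View pics/w28.png

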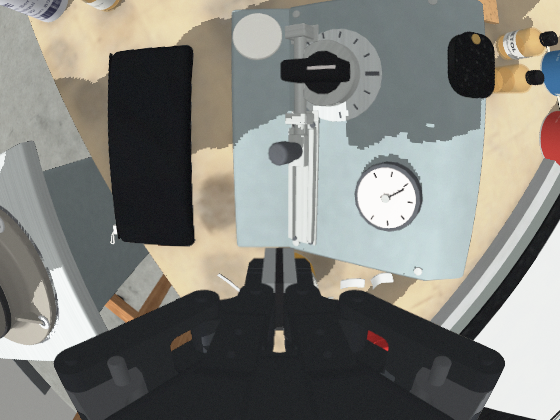

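The pointer line at (320,68) aims at the long mark at (372,73). The bolt handle, at (285,152), is against its stop with the rod in the keeper at (300,30). The gripper is clear above everything, so I am handing in.

Run:
```python
from h import *
print(job.hand_in())
```

```text
the job is handed in; nothing more can be done
None
```

The job is done and handed in at about 33 s of the 67 s allowed. It reported no verdict. The one thing I could not confirm directly is the bolt's exact travel.

- **Bottle:** I gripped it by its cap and stood it on the bench between the cup and the tall bottle, at about (0.425, -0.288) m. The overhead and wrist pictures show it upright, with the other things where they were.
- **Knob:** I turned it about 111° clockwise. In the last measured view the pointer line and the long mark lie on the same line (y 43.5 and 44 mm). That puts the knob within about 1° of 2.2 rad.
- **Bolt:** I pushed the handle by its side until it stopped hard. Three pushes, in two tool orientations and with up to about 26 N against the 2 N friction, all ended at the same handle position. The rod is in the keeper.
- **Robot:** It finished about 11 cm above the handle, touching nothing.

**Disagreement between checks:** the bolt's travel from its start position came out at about 68 mm in the wrist views but about 64 mm in the coarser side view. The start offset, somewhere between 0 and 10 mm, was unknown. That the bolt is fully home at 72 mm therefore rests mainly on the hard stop.

**Problems on the way:** the tilted approach to the bolt handle ran into joint limits, so I pushed with the tool vertical instead. My first estimate of the console's position was about 4.5 mm off sideways. I corrected it from a close wrist view before gripping the knob.

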